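Lock the pigment pots into the bench shaker and start it

TASK

Load every pigment pot on the bench into the shaker: work each one down into a holder of its own - they are a snug fit and go down with a twist - until it stands fully on the bottom, then put a blue retaining cap over it, pushed down against the spring, turned a quarter turn clockwise and let go so that it rises and seats in its notches. A cap that is not needed may stay on the bench. When all the pots are locked in, press the green start button, and leave everything else on the bench as it stands.

Things in the scene. Friction and masses are not known exactly. Their poses are not given: they have to be found in the camera images.
- pot1_mid (a point): Pigment pot 1, purple, upright on the bench (may be absent), about 0.11 kg, 72 mm tall: round body 46 mm in diameter, 48 mm tall, chamfered foot; on it a ribbed white round lid 40 mm in diameter, 24 mm tall, to grip it by. This point is on its axis half-way up, 36 mm above its underside; z along its axis, upward.
- pot2_mid (a point): Pigment pot 2, lime green, upright on the bench (may be absent), about 0.11 kg, 72 mm tall: round body 46 mm in diameter, 48 mm tall, chamfered foot; on it a ribbed white round lid 40 mm in diameter, 24 mm tall, to grip it by. This point is on its axis half-way up, 36 mm above its underside; z along its axis, upward.
- pot3_mid (a point): Pigment pot 3, skin-coloured, upright on the bench (may be absent), about 0.11 kg, 72 mm tall: round body 46 mm in diameter, 48 mm tall, chamfered foot; on it a ribbed white round lid 40 mm in diameter, 24 mm tall, to grip it by. This point is on its axis half-way up, 36 mm above its underside; z along its axis, upward.
- cap1_mid (a point): Retaining cap 1 (all alike): blue hollow bell on its open end, 80 mm tall, 0.16 kg: skirt 67 mm in diameter, 50 mm tall; on top a black grip bar 56 mm long, 14 mm thick, 30 mm tall. At the skirt's bottom two steel lugs 10 mm wide, 5 mm tall, in line with the bar, 81 mm across. Point on its axis, 40 mm above its open end; x along bar and lugs, z up.
- cap2_mid (a point): Retaining cap 2 (all alike): blue hollow bell on its open end, 80 mm tall, 0.16 kg: skirt 67 mm in diameter, 50 mm tall; on top a black grip bar 56 mm long, 14 mm thick, 30 mm tall. At the skirt's bottom two steel lugs 10 mm wide, 5 mm tall, in line with the bar, 81 mm across. Point on its axis, 40 mm above its open end; x along bar and lugs, z up.
- cap3_mid (a point): Retaining cap 3 (all alike): blue hollow bell on its open end, 80 mm tall, 0.16 kg: skirt 67 mm in diameter, 50 mm tall; on top a black grip bar 56 mm long, 14 mm thick, 30 mm tall. At the skirt's bottom two steel lugs 10 mm wide, 5 mm tall, in line with the bar, 81 mm across. Point on its axis, 40 mm above its open end; x along bar and lugs, z up.
- shaker: Grey bench shaker, 460 mm long: deck (top 62 mm above the bench) with three upright round holders, 94 mm outside, 112 mm above the bench at the top, 120 mm apart in a row; raised console at its -y end. Origin on the bench under the middle holder; y along the row away from the console, x across the row away from the robot, z up. It does not move.
- holder1 (a point): Holder 1 (next to the console): centre of the top of its steel collar, on its axis; axes as the shaker's. The collar (72 mm inside) has two gaps 18 mm wide, at +x and -x, where a cap's lugs enter, its bar across the row (6 degrees of play). Pushed down and turned 90 degrees CLOCKWISE seen from above (stop at 95; blocked the other way), the lugs rise into notches by its red dots.
- seat1 (a point): Floor of holder 1 (the other two are alike), on its axis, 46 mm below the collar's top. A pot fully home stands on it (pot's point 36 mm above this one), its lid 26 mm above the collar. In the lowest 24 mm three sprung rubber pads grip the pot: pushed straight it takes about 30 N, but far less while twisted to and fro (1 rad or so); the pads hold it where it is left. Any yaw will do.
- ring1 (a joint): Travel of the brass spring ring in holder 1, which the cap's skirt rests on: 0 (up; cap's point then 36 mm above the holder's) to 0.016 m (down; 20 mm above). 3 N at the top, 12 N fully down. The cap can be turned from 0.010 m down, best at 0.012 to 0.015; let go after the quarter turn it rises and seats at 0.006 m, the cap's point 30 mm above the holder's, bar along the row.
- holder2 (a point): Holder 2 (the middle one): centre of the top of its steel collar, on its axis; axes as the shaker's. The collar (72 mm inside) has two gaps 18 mm wide, at +x and -x, where a cap's lugs enter, its bar across the row (6 degrees of play). Pushed down and turned 90 degrees CLOCKWISE seen from above (stop at 95; blocked the other way), the lugs rise into notches by its red dots.
- ring2 (a joint): Travel of the brass spring ring in holder 2, which the cap's skirt rests on: 0 (up; cap's point then 36 mm above the holder's) to 0.016 m (down; 20 mm above). 3 N at the top, 12 N fully down. The cap can be turned from 0.010 m down, best at 0.012 to 0.015; let go after the quarter turn it rises and seats at 0.006 m, the cap's point 30 mm above the holder's, bar along the row.
- holder3 (a point): Holder 3 (farthest from the console): centre of the top of its steel collar, on its axis; axes as the shaker's. The collar (72 mm inside) has two gaps 18 mm wide, at +x and -x, where a cap's lugs enter, its bar across the row (6 degrees of play). Pushed down and turned 90 degrees CLOCKWISE seen from above (stop at 95; blocked the other way), the lugs rise into notches by its red dots.
- ring3 (a joint): Travel of the brass spring ring in holder 3, which the cap's skirt rests on: 0 (up; cap's point then 36 mm above the holder's) to 0.016 m (down; 20 mm above). 3 N at the top, 12 N fully down. The cap can be turned from 0.010 m down, best at 0.012 to 0.015; let go after the quarter turn it rises and seats at 0.006 m, the cap's point 30 mm above the holder's, bar along the row.
- start (a joint): Travel of the shaker's green start button, 0 (out) to 0.006 m (fully in), pressed downward; a spring returns it; fully in takes 5 N, and it counts as pressed beyond 0.004 m.
- start_top (a point): Centre of the top of the green start button, 28 mm in diameter, on the console at the shaker's end; it stands 21 mm above the console's top, which is 105 mm above the bench.
- dropper: Small purple bottle, 30 mm in diameter, 75 mm tall; leave it alone. Origin: centre of its underside.
- base_jar: Lime jar, 52 mm in diameter, 70 mm tall; leave it alone. Origin: centre of its underside.
- beaker: Pale green open beaker, 90 mm in diameter, 130 mm tall; leave it alone. Origin: centre of its underside.
- tape: Roll of tape lying flat, 90 mm in diameter, 25 mm tall; leave it alone. Origin: centre of its underside.
- spatula: Spatula lying on the bench near the robot; leave it alone. Origin: under its middle, x along it.
- hardener: White bottle with a red cap, 60 mm in diameter, 150 mm tall; leave it alone. Origin: centre of its underside.
Things that resemble listed ones, but are neither listed nor needed, are in the scene too. What is shaped like the part that bears pot3_mid but turquoise is not meant.

How it is judged:
On the way, in this order (a step that is already met when the one before it is completed fails the run):
1. every pot stands on the bottom of a holder under a locked cap (((horizontal distance between pot1_mid and holder1 below 0.005 m and z of pot1_mid in the frame of holder1 below -0.007 m and angle between pot1_mid's own z axis and vertical below 0.12 rad and value of joint ring1 between 0.0045 and 0.0075 m) or (horizontal distance between pot1_mid and holder2 below 0.005 m and z of pot1_mid in the frame of holder2 below -0.007 m and angle between pot1_mid's own z axis and vertical below 0.12 rad and value of joint ring2 between 0.0045 and 0.0075 m) or (horizontal distance between pot1_mid and holder3 below 0.005 m and z of pot1_mid in the frame of holder3 below -0.007 m and angle between pot1_mid's own z axis and vertical below 0.12 rad and value of joint ring3 between 0.0045 and 0.0075 m)) and ((horizontal distance between pot2_mid and holder1 below 0.005 m and z of pot2_mid in the frame of holder1 below -0.007 m and angle between pot2_mid's own z axis and vertical below 0.12 rad and value of joint ring1 between 0.0045 and 0.0075 m) or (horizontal distance between pot2_mid and holder2 below 0.005 m and z of pot2_mid in the frame of holder2 below -0.007 m and angle between pot2_mid's own z axis and vertical below 0.12 rad and value of joint ring2 between 0.0045 and 0.0075 m) or (horizontal distance between pot2_mid and holder3 below 0.005 m and z of pot2_mid in the frame of holder3 below -0.007 m and angle between pot2_mid's own z axis and vertical below 0.12 rad and value of joint ring3 between 0.0045 and 0.0075 m)) and ((horizontal distance between pot3_mid and holder1 below 0.005 m and z of pot3_mid in the frame of holder1 below -0.007 m and angle between pot3_mid's own z axis and vertical below 0.12 rad and value of joint ring1 between 0.0045 and 0.0075 m) or (horizontal distance between pot3_mid and holder2 below 0.005 m and z of pot3_mid in the frame of holder2 below -0.007 m and angle between pot3_mid's own z axis and vertical below 0.12 rad and value of joint ring2 between 0.0045 and 0.0075 m) or (horizontal distance between pot3_mid and holder3 below 0.005 m and z of pot3_mid in the frame of holder3 below -0.007 m and angle between pot3_mid's own z axis and vertical below 0.12 rad and value of joint ring3 between 0.0045 and 0.0075 m))), for 0.3 s.
2. the start button is pressed (value of joint start above 0.004 m), for 0.05 s.
At the end, for the whole second after the job is handed in: Each pot is in a holder within 5 mm of its axis, within 3 mm of the bottom and upright, with a cap locked and seated on that holder, holding its spring ring 4.5 to 7.5 mm down; the start button is out again (all of step 1 and value of joint start below 0.001 m); the robot touches nothing.
It fails at once if another thing on the bench is pushed more than 6 cm or knocked over (distance of any of dropper, base_jar, beaker, tape, spatula, hardener from where it was at the start of the episode above 0.06 m or angle between any of dropper, base_jar, beaker, tape, spatula, hardener's own z axis and vertical above 0.6 rad).
Of pot1, pot2, pot3 only 2 to 3 are there at a start; the rules pass over those that are not, and their reading is None.
At some moment in a run one of cap1, cap2, cap3 may be knocked a few centimetres aside while the robot is not near it.
It also fails if it takes over 210 s, if anything falls off the work surface, if the arm or the gripper's body presses on something with over 40 N, if the wrist force passes 120 N, or if a joint passes its speed limit or range.

ROBOT

A 6-joint arm with a two-finger parallel gripper is mounted at the origin on the work surface. World frame = base frame: x ahead of the robot, y to its left, z up, the work surface at z = 0. Lengths are in m, angles in rad, forces in N, time in s.
With the tool pointing down it reaches from about 0.3 to 0.775 m from the base axis. Payload 14.6 kg.
Tool frame: the origin (TCP) lies midway between the tips of the shut fingers; the grasp point (between the pads) lies 19 mm behind it (grasp_offset is the distance from the TCP to the grasp point, in m); z points along the fingers, y is the line along which they close (so a half turn about z gives the same grasp; the last joint's range is limited). The gripper opens to 94 mm and grips with 3 to 60 N. Pads are 16 mm wide; open, the fingers measure 119 mm over their backs; the gripper's body (75 mm by 177 mm) begins 78 mm behind the grasp point.
Start: joints at [-1.248, 0.3, 1.521, -0, 1.321, -0.067], TCP at [0.209, -0.509, 0.205] pointing down, gripper open.
Joint ranges: [-3.03, 3.03], [-0.79, 2.21], [0.23, 2.52], [-1.04, 4.18], [0, 3.07], [-2.55, 2.55]. Speed limits (rad/s): [2.22, 2.22, 2.57, 3.14, 3.14, 3.14].

INTERFACE

Orientations are given as [roll, pitch, yaw] about the fixed x, y, z axes, in that order (R = Rz(yaw) Ry(pitch) Rx(roll)).
In Python, from station import * gives the robot as it stands. The module is installed in compiled form; this text tells all that it offers.
- The arm moves only by the tool send_rows, never from a script. Its argument "rows" is a list of rows, each an object of numbers: "dx", "dy", "dz": the shift along the tool's x, y, z in mm; "roll": the turn about the tool's z in degrees; "jaw": the closure, from -1 (fully open) to 1 (shut). In form: [{"dx": .., "dy": .., "dz": .., "roll": .., "jaw": ..}, ...]. A call has 1 to 12 rows; each row shifts and turns the commanded pose from where the row before left it, along the tool's axes as they then stand; what a row does not reach is not made up. A row lasts 1/12 s, in which the tool goes at most 41.7 mm and 7.16 degrees, less where a joint would pass 70% of its speed; a pose out of reach is approached as far as the arm can. A call is refused whole if a number of a shift passes 41.7 or a number of a turn 7.16, either way. A call with a gripper value outside its range is refused whole. The fingers move at their own pace and stop on an object; "force" is the grip in N (left out, the last holds). Time passes only in rows, so rows that do not move let the fingers close. It gives the time, the measured TCP pose, the force, the opening and the grip force at its end, in the units of the state.
- get_obs(): the state, without advancing time (a new reading comes with each control period).
- camera(name): name is "scene" or "top" or "wrist"; returns a dict with "frame" (480x640x3 uint8, red, green, blue), "z_map" (480x640 float32, m along the optical axis (not along the pixel's ray), 0 where there is no reading), "camera_matrix" (3x3 intrinsics, pixels), "rvec" (rotation vector, rad) and "tvec" (3), from world to camera coordinates, as OpenCV has them. Camera axes: x right, y down, z forward; pixel columns grow to the right and rows downward; lengths in m; the calibration is good to about 2 mm. A picture is of the moment at which its call begins.
- hand_in(): hands the job in; it is judged then, once.
The state is a dict: "time_s": time; "qpos": joint angles; "joint_vel": joint speeds; "tau": joint torques, N m; "ee_pos": TCP position; "eef_rot": TCP orientation; "force": force on the tool from outside, world axes, zero at the start; "moment": the same for the moment, N m; "grip_width": finger opening in m; "grip_force": force on a finger pad.
Only numpy, scipy, OpenCV 4.12 (cv2) and the standard library are available. Lean on these libraries where they do the work, as an engineer would, in place of code of your own. Each camera call takes 0.05 s, during which the arm holds its last target. There are 200 camera calls.

## Working session

There is one attempt and no reset: what is moved stays moved. The work goes in short steps, Python scripts to look and compute and a tool call to move; the robot and the scene stay as the last step left them, time stands still between calls to the robot, and variables do not carry over. Pictures are saved under pics/ and viewed, at most 14 in all, crops included, and the job is handed in when it is done.

Besides the shell and the picture viewer there is one more tool, called as name(argument=value, ...) on one line, values as JSON. send_rows: Moves the arm, as the interface text tells. Its arguments: {"type":"object","properties":{"rows":{"type":"array"},"force":{"type":"number"}},"required":["rows"]}

```bash
mkdir -p pics; cat > h.py <<'E'
from station import *
import numpy as np, cv2
def cloud(c):
    z=c["z_map"];K=c["camera_matrix"];R=cv2.Rodrigues(np.array(c["rvec"],float))[0];t=np.array(c["tvec"],float).ravel()
    v,u=np.mgrid[:480,:640]
    p=np.stack([(u-K[0][2])/K[0][0]*z,(v-K[1][2])/K[1][1]*z,z],-1)
    w=(p-t)@R
    w[z==0]=np.nan
    return w
def save(c,n): cv2.imwrite(f"pics/{n}.png",c["frame"][:,:,::-1])
E
python3 - <<'E'
from h import *
o=get_obs();print(o)
for n in("top","scene"):
    c=camera(n);save(c,n+"0");np.savez(n+"0.npz",f=c["frame"],w=cloud(c))
    w=cloud(c);print(n,-cv2.Rodrigues(c["rvec"])[0].T@np.ravel(c["tvec"]),np.nanmin(w,(0,1)),np.nanmax(w,(0,1)))
E
```

```text
{'time_s': 0.0, 'qpos': array([-1.24764823e+00,  3.00469413e-01,  1.52157758e+00, -1.86553018e-05,
        1.32071648e+00, -6.66222364e-02]), 'joint_vel': array([ 4.60397970e-04,  5.24095651e-04, -6.11279616e-04,  5.92460973e-05,
       -3.41526774e-04,  9.62289849e-04]), 'tau': array([ 2.45981873e-04, -5.31799686e+01, -3.52739668e+01,  7.08237151e-02,
        2.44207936e-02, -1.11051977e-04]), 'ee_pos': array([ 0.20888343, -0.5085024 ,  0.20488874]), 'eef_rot': array([-3.14042323e+00, -5.99152900e-05,  3.89774928e-01]), 'force': array([0.35427465, 0.60068224, 0.42556419]), 'moment': array([-0.02457184, -0.00650764, -0.036735  ]), 'grip_force': 0.0, 'grip_width': 0.09421049897829203}
top [0.35256104 0.01112677 1.44522813] [-0.2388816  -1.4580372  -0.76932901] [1.36193872 1.50979985 0.6969447 ]
scene [1.05631741 0.79444886 0.81891095] [-2.29979021 -1.9709159  -0.77098016] [1.3518484  0.76013318 0.61387153]
```

View pics/top0.png

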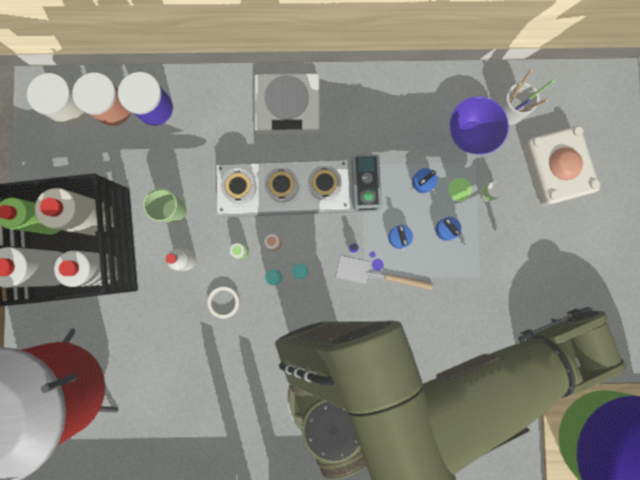

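View pics/scene0.png

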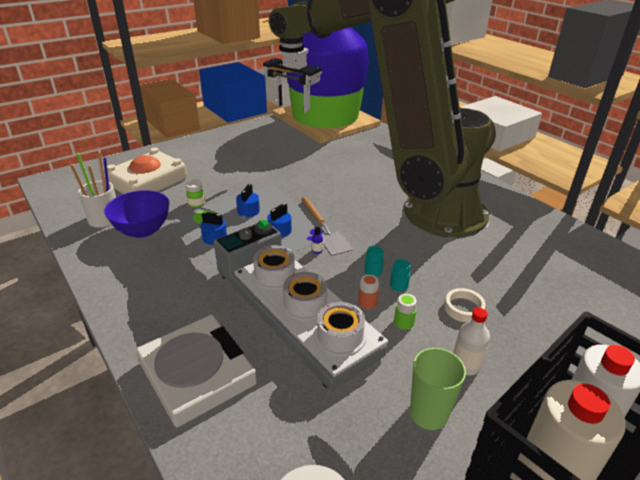

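```bash
python3 - <<'E'
from h import *
T=np.load("top0.npz");S=np.load("scene0.npz")
a=cv2.resize(T["f"][150:300,215:505],None,fx=2.7,fy=2.7,interpolation=cv2.INTER_CUBIC)
b=cv2.resize(S["f"][170:340,170:430],None,fx=3,fy=3,interpolation=cv2.INTER_CUBIC)
cv2.imwrite("pics/a.png",a[:,:,::-1]);cv2.imwrite("pics/b.png",b[:,:,::-1])
w=T["w"]; print(np.nanmedian(w[290:300,250:330,2]))
# objects: components of height
z=w[...,2]; 
m=((z>0.012)&(z<0.2)).astype(np.uint8)
n,l,st,ce=cv2.connectedComponentsWithStats(m)
for i in range(1,n):
    if 12<st[i,4]<6000:
        p=w[l==i]; hz=np.percentile(p[:,2],95); q=p[p[:,2]>hz-0.008]
        print(np.round(ce[i]),st[i,4],"zmax %.3f"%hz,"topmid",np.round((q.min(0)+q.max(0))[:2]/2,3),"size",np.round(np.ptp(q,0)[:2],3),np.median(T["f"][l==i],0))
E
```

```text
0.00024091718038738683
[496. 115.] 3172 zmax 0.151 topmid [ 0.842 -0.548] size [0.088 0.092] [101.  81. 138.]
[100.  99.] 5912 zmax 0.135 topmid [0.86  0.646] size [0.116 0.365] [217. 217. 210.]
[287. 103.] 3811 zmax 0.058 topmid [0.856 0.121] size [0.165 0.181] [131. 132. 130.]
[561. 165.] 4143 zmax 0.085 topmid [ 0.654 -0.692] size [0.093 0.111] [214. 205. 190.]
[425. 180.] 484 zmax 0.081 topmid [ 0.622 -0.278] size [0.041 0.047] [ 73.   99.  142.5]
[118. 237.] 2941 zmax 0.182 topmid [0.464 0.579] size [0.306 0.034] [49. 50. 48.]
[ 41. 230.] 4506 zmax 0.197 topmid [0.471 0.735] size [0.275 0.231] [ 88. 110.  71.]
[492. 191.] 348 zmax 0.073 topmid [ 0.589 -0.472] size [0.044 0.047] [161.5 163.  157. ]
[163. 205.] 928 zmax 0.131 topmid [0.548 0.458] size [0.088 0.09 ] [122.  142.5 107. ]
[449. 228.] 483 zmax 0.081 topmid [ 0.481 -0.343] size [0.048 0.042] [ 77. 101. 140.]
[401. 236.] 458 zmax 0.081 topmid [ 0.461 -0.205] size [0.054 0.024] [ 83.5 120.  179. ]
[273. 242.] 217 zmax 0.077 topmid [0.449 0.165] size [0.037 0.037] [157. 132. 123.]
[239. 250.] 240 zmax 0.077 topmid [0.424 0
[... 276 characters left out ...]
037] [125. 126. 120.]
[300. 271.] 207 zmax 0.076 topmid [0.364 0.088] size [0.037 0.037] [ 77. 134. 130.]
[273. 277.] 220 zmax 0.077 topmid [0.349 0.165] size [0.036 0.039] [ 77. 134. 130.]
[409. 281.] 298 zmax 0.023 topmid [ 0.332 -0.217] size [0.039 0.153] [182.  162.5 132. ]
[223. 302.] 324 zmax 0.030 topmid [0.278 0.309] size [0.086 0.089] [216. 214. 201.]
[ 63. 294.] 55 zmax 0.191 topmid [0.308 0.71 ] size [0.003 0.005] [41. 41. 39.]
[ 83. 379.] 2436 zmax 0.194 topmid [0.065 0.694] size [0.23  0.149] [90. 44. 42.]
[578. 426.] 4625 zmax 0.188 topmid [-0.063 -0.689] size [0.202 0.158] [ 81. 109.  89.]
[296. 410.] 182 zmax 0.053 topmid [-0.036  0.09 ] size [0.011 0.012] [113.  115.   91.5]
```

View pics/a.png

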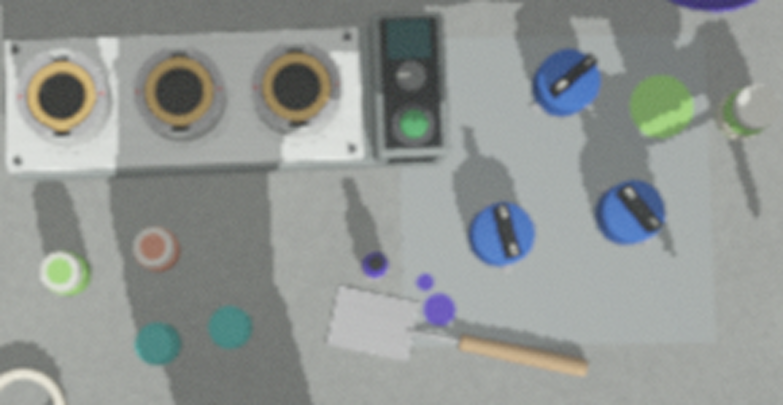

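View pics/b.png

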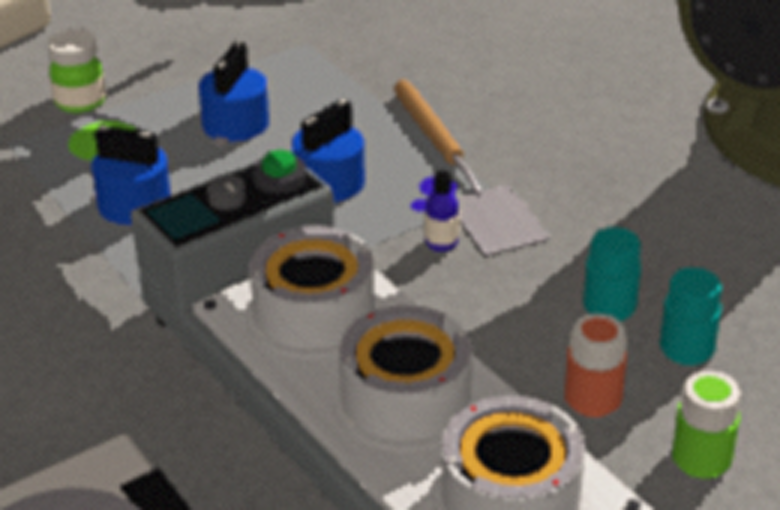

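```bash
cat >> h.py <<'E'
from scipy.optimize import least_squares
def circ(p,r):
    p=np.asarray(p)[:,:2]; c=p.mean(0)
    for _ in range(3):
        s=least_squares(lambda c:np.hypot(*(p-c).T)-r,c,loss="soft_l1",f_scale=0.002); c=s.x
    return c,np.std(np.hypot(*(p-c).T)-r)
def disc(w,c,zlo,zhi,rad):
    d=np.hypot(w[...,0]-c[0],w[...,1]-c[1]); m=(d<rad)&(w[...,2]>zlo)&(w[...,2]<zhi)
    return w[m]
def bar(w,c):
    p=disc(w,c,.066,.09,.04); r=cv2.minAreaRect((p[:,:2]*1e3).astype(np.float32))
    b=cv2.boxPoints(r); e=[b[1]-b[0],b[2]-b[1]]; e=max(e,key=np.linalg.norm)
    q=disc(w,c,.043,.057,.045); k,s=circ(q[np.hypot(*(q[:,:2]-c).T)>.0],.0335) if 0 else (None,0)
    return np.array(r[0])/1e3,np.degrees(np.arctan2(e[1],e[0]))%180,r[1],len(p)
E
python3 - <<'E'
from h import *
T=np.load("top0.npz");S=np.load("scene0.npz")
for nm,D in(("top",T),("scene",S)):
    w=D["w"];f=D["f"].astype(int); print(nm)
    for c in((.622,-.278),(.481,-.343),(.461,-.205)): print("bar",*bar(w,c))
    for c in((.449,.165),(.424,.262)):
        p=disc(w,c,.069,.085,.03); print("pot",(p.min(0)+p.max(0))/2,np.ptp(p,0)[:2],np.median(p[:,2]),len(p))
    m=(w[...,2]>.107)&(w[...,2]<.118)&(w[...,0]>.45)&(w[...,0]<.75)&(w[...,1]>-.05)&(w[...,1]<.36)
    p=w[m]
    C=np.array([[.61,.26],[.61,.14],[.61,.02]])
    for it in range(6):
        res=[]
        for c in C:
            q=p[np.hypot(*(p[:,:2]-c).T)<.055]
            r=cv2.minEnclosingCircle((q[:,:2]*1e3).astype(np.float32)); res.append(np.array(r[0])/1e3)
        C=np.array(res)
    print("holders",C.round(4).tolist(),r[1],np.median(q[:,2]))
    g=(f[...,1]>f[...,0]*1.5)&(f[...,1]>f[...,2]*1.2)&(w[...,2]>.112)&(w[...,2]<.14)&(np.abs(w[...,1]+.1)<.1)&(w[...,0]>.5)
    q=w[g]; print("btn",len(q),(q.min(0)+q.max(0))/2,np.ptp(q,0))
E
```

```text
top
bar [ 0.62340448 -0.27779694] 129.22011 (13.780290603637695, 56.329864501953125) 100
bar [ 0.48155853 -0.34302908] 38.310272 (56.00013732910156, 15.51598834991455) 121
bar [ 0.4595416  -0.20358519] 14.190985 (55.534549713134766, 14.698138236999512) 110
pot [0.44926713 0.16517058 0.07503128] [0.03684517 0.03694761] 0.07241314472421229 144
pot [0.42384233 0.26202542 0.07485487] [0.0392319  0.03915534] 0.07259367309932835 142
holders [[0.6016, 0.2528], [0.6047, 0.1331], [0.6078, 0.0136]] 47.11916732788086 0.11091411888075733
btn 71 [ 0.56457556 -0.10327463  0.12290379] [0.02418507 0.02244869 0.01918534]
scene
bar [ 0.62190546 -0.27800854] 126.4501 (22.888748168945312, 56.88679504394531) 136
bar [ 0.48245618 -0.34151086] 36.279327 (57.95448303222656, 14.938089370727539) 88
bar [ 0.46038177 -0.20285616] 11.685887 (60.23191833496094, 16.35649299621582) 123
pot [0.44976058 0.16552276 0.07235109] [0.04048554 0.04126736] 0.07182829996612282 165
pot [0.42488061 0.26205691 0.07224369] [0.04077284 0.03960587] 0.07198536036832971 189
holders [[0.6019, 0.2545], [0.6042, 0.1343], [0.6095, 0.0136]] 49.21578598022461 0.11059715805825866
btn 92 [ 0.56422306 -0.10311648  0.12180811] [0.03134348 0.02738691 0.01450588]
```

```bash
cat >> h.py <<'E'
from scipy.spatial.transform import Rotation as Ro
def go(x,y,z,yaw=None):
    o=get_obs(); R=Ro.from_euler("xyz",o["eef_rot"]); cur=np.degrees(o["eef_rot"][2])
    roll=0 if yaw is None else ((cur-yaw+180)%360-180)
    if yaw is not None: R2=Ro.from_euler("xyz",[np.pi,0,np.radians(yaw)])
    else: R2=R
    d=np.array([x,y,z])-o["ee_pos"]
    print("yaw %.1f roll %.2f  shift now %s  shift after turn %s"%(cur,roll,(R.inv().apply(d)*1e3).round(1),(R2.inv().apply(d)*1e3).round(1)), "j6 %.2f t %.1f"%(o["qpos"][5],o["time_s"]))
H={1:(.6077,.0137),2:(.6045,.1336),3:(.6016,.2534)}
E
python3 - <<'E'
from h import *
go(.40,-.2,.205); go(.424,.262,.16,45)
E
```

```text
yaw 22.3 roll 0.00  shift now [ 2.940e+02 -2.127e+02  2.000e-01]  shift after turn [ 2.940e+02 -2.127e+02  2.000e-01] j6 -0.07 t 0.1
yaw 22.3 roll -22.66  shift now [ 491.7 -630.9   45.6]  shift after turn [ 696.9 -392.7   45. ] j6 -0.07 t 0.1
```

send_rows(rows=[{"dx":29.4,"dy":-21.3},{"dx":29.4,"dy":-21.3},{"dx":29.4,"dy":-21.3},{"dx":29.4,"dy":-21.3},{"dx":29.4,"dy":-21.3},{"dx":29.4,"dy":-21.3},{"dx":29.4,"dy":-21.3},{"dx":29.4,"dy":-21.3},{"dx":29.4,"dy":-21.3},{"dx":29.4,"dy":-21.3},{"roll":-7},{"roll":-7}], force=50)

```text
invalid input at $.rows[0]: expected keys dx, dy, dz, roll, jaw
```

```bash
python3 - <<'E'
from h import *
print(get_obs()["ee_pos"]);go(.424,.262,.16)
E
```

```text
[ 0.20892373 -0.50850145  0.20495045]
yaw 22.3 roll 0.00  shift now [ 491.7 -630.9   45.6]  shift after turn [ 491.7 -630.9   45.6] j6 -0.07 t 0.1
```

send_rows(rows=[{"dx":29.4,"dy":-21.3,"dz":0,"roll":0,"jaw":-1},{"dx":29.4,"dy":-21.3,"dz":0,"roll":0,"jaw":-1},{"dx":29.4,"dy":-21.3,"dz":0,"roll":0,"jaw":-1},{"dx":29.4,"dy":-21.3,"dz":0,"roll":0,"jaw":-1},{"dx":29.4,"dy":-21.3,"dz":0,"roll":0,"jaw":-1},{"dx":29.4,"dy":-21.3,"dz":0,"roll":0,"jaw":-1},{"dx":29.4,"dy":-21.3,"dz":0,"roll":0,"jaw":-1},{"dx":29.4,"dy":-21.3,"dz":0,"roll":0,"jaw":-1},{"dx":29.4,"dy":-21.3,"dz":0,"roll":0,"jaw":-1},{"dx":29.4,"dy":-21.3,"dz":0,"roll":0,"jaw":-1},{"dx":0,"dy":0,"dz":0,"roll":-7,"jaw":-1},{"dx":0,"dy":0,"dz":0,"roll":-7,"jaw":-1}], force=50)

```text
time_s: 1.1
ee_pos: [0.4007, -0.1983, 0.2053]
eef_rot: [-3.141, 0.0, 0.642]
force: [0.1, -1.0, 0.2]
grip_width: 0.0937
grip_force: 0.0
```

```bash
python3 - <<'E'
from h import *
print(get_obs()["ee_pos"]);go(.424,.262,.16)
E
```

```text
[ 0.40071046 -0.19827239  0.20527168]
yaw 36.8 roll 0.00  shift now [ 294.3 -354.7   45.4]  shift after turn [ 294.3 -354.7   45.4] j6 0.39 t 1.1
```

send_rows(rows=[{"dx":24.5,"dy":-29.6,"dz":3,"roll":0,"jaw":-1},{"dx":24.5,"dy":-29.6,"dz":3,"roll":0,"jaw":-1},{"dx":24.5,"dy":-29.6,"dz":3,"roll":0,"jaw":-1},{"dx":24.5,"dy":-29.6,"dz":3,"roll":0,"jaw":-1},{"dx":24.5,"dy":-29.6,"dz":3,"roll":0,"jaw":-1},{"dx":24.5,"dy":-29.6,"dz":3,"roll":0,"jaw":-1},{"dx":24.5,"dy":-29.6,"dz":3,"roll":0,"jaw":-1},{"dx":24.5,"dy":-29.6,"dz":3,"roll":0,"jaw":-1},{"dx":24.5,"dy":-29.6,"dz":3,"roll":0,"jaw":-1},{"dx":24.5,"dy":-29.6,"dz":3,"roll":0,"jaw":-1},{"dx":24.5,"dy":-29.6,"dz":3,"roll":0,"jaw":-1},{"dx":24.5,"dy":-29.6,"dz":3,"roll":0,"jaw":-1}])

```text
time_s: 2.1
ee_pos: [0.4259, 0.2624, 0.1691]
eef_rot: [-3.142, 0.0, 0.634]
force: [0.2, 0.2, 0.3]
grip_width: 0.0939
grip_force: 0.0
```

```bash
python3 - <<'E'
from h import *
print(get_obs()["ee_pos"])
c=camera("wrist");save(c,"w1");w=cloud(c)
p=disc(w,(.424,.262),.066,.085,.03);print(len(p), p.min(0),p.max(0),(p.min(0)+p.max(0))/2)
go(.4243,.262,.046)
E
```

```text
[0.42588642 0.26236174 0.16912333]
1814 [0.40374172 0.2407055  0.06601207] [0.44435505 0.28164393 0.07408917] [0.42404838 0.26117472 0.07005062]
yaw 36.5 roll 0.00  shift now [ -4.1   3.4 122.4]  shift after turn [ -4.1   3.4 122.4] j6 1.42 t 2.1
```

View pics/w1.png

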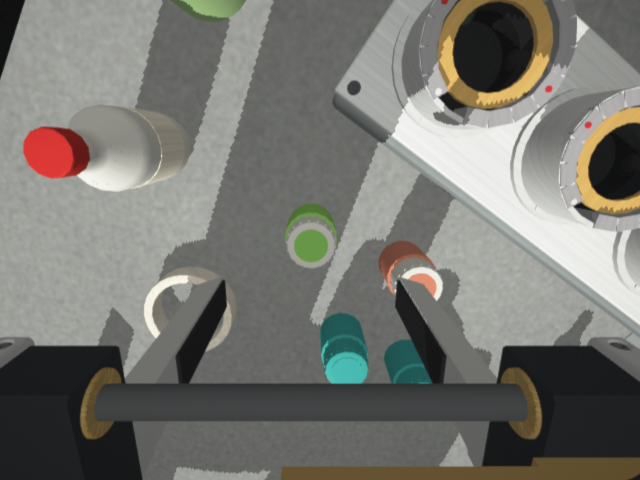

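send_rows(rows=[{"dx":-4.5,"dy":4,"dz":20,"roll":0,"jaw":-1},{"dx":0,"dy":0,"dz":30,"roll":0,"jaw":-1},{"dx":0,"dy":0,"dz":30,"roll":0,"jaw":-1},{"dx":0,"dy":0,"dz":25,"roll":0,"jaw":-1},{"dx":0,"dy":0,"dz":17,"roll":0,"jaw":-1},{"dx":0,"dy":0,"dz":0,"roll":0,"jaw":0.4},{"dx":0,"dy":0,"dz":0,"roll":0,"jaw":0.4},{"dx":0,"dy":0,"dz":0,"roll":0,"jaw":0.4},{"dx":0,"dy":0,"dz":0,"roll":0,"jaw":0.4},{"dx":0,"dy":0,"dz":0,"roll":0,"jaw":0.4},{"dx":0,"dy":0,"dz":0,"roll":0,"jaw":0.4}])

```text
time_s: 3.07
ee_pos: [0.4255, 0.2546, 0.0483]
eef_rot: [3.141, -0.001, 0.634]
force: [-0.4, 0.3, 0.1]
grip_width: 0.0576
grip_force: 0.0
```

```bash
python3 - <<'E'
from h import *
o=get_obs();print(o["ee_pos"],o["eef_rot"],o["grip_width"],o["joint_vel"].round(3))
go(.424,.2612,.046)
c=camera("wrist");w=cloud(c)
p=disc(w,(.424,.262),.066,.085,.03);print(len(p), (p.min(0)+p.max(0))/2,np.ptp(p,0))
E
```

```text
[0.42549277 0.25461739 0.04826463] [ 3.14135649e+00 -1.40787135e-03  6.34140686e-01] 0.05758699136513187 [-0.001  0.006  0.001 -0.    -0.001  0.001]
yaw 36.3 roll 0.00  shift now [ 2.7 -6.2  2.3]  shift after turn [ 2.7 -6.2  2.3] j6 1.40 t 3.1
5454 [0.42269887 0.26496503 0.07548333] [0.04280191 0.04875598 0.01896529]
```

send_rows(rows=[{"dx":2.7,"dy":-6.2,"dz":2,"roll":0,"jaw":0.1},{"dx":0,"dy":0,"dz":0,"roll":0,"jaw":0.3},{"dx":0,"dy":0,"dz":0,"roll":0,"jaw":0.5},{"dx":0,"dy":0,"dz":0,"roll":0,"jaw":0.5},{"dx":0,"dy":0,"dz":0,"roll":0,"jaw":0.5},{"dx":0,"dy":0,"dz":0,"roll":0,"jaw":0.5},{"dx":0,"dy":0,"dz":0,"roll":0,"jaw":0.5},{"dx":0,"dy":0,"dz":0,"roll":0,"jaw":0.5}])

```text
time_s: 3.78
ee_pos: [0.4242, 0.2622, 0.0473]
eef_rot: [-3.141, -0.003, 0.634]
force: [-5.4, 3.4, 18.4]
grip_width: 0.0416
grip_force: 77.3
```

```bash
python3 - <<'E'
from h import *
go(*H[3],.19)
go(*H[3],.19,60)
E
```

```text
yaw 36.3 roll 0.00  shift now [ 138.1  112.1 -142.3]  shift after turn [ 138.1  112.1 -142.3] j6 1.42 t 3.8
yaw 36.3 roll -23.67  shift now [ 138.1  112.1 -142.3]  shift after turn [  81.1  158.  -142.7] j6 1.42 t 3.8
```

send_rows(rows=[{"dx":0,"dy":0,"dz":0,"roll":0,"jaw":0},{"dx":0,"dy":0,"dz":-5,"roll":0,"jaw":0},{"dx":0,"dy":0,"dz":0,"roll":0,"jaw":0},{"dx":0,"dy":0,"dz":0,"roll":0,"jaw":0.4},{"dx":0,"dy":0,"dz":0,"roll":0,"jaw":0.4},{"dx":0,"dy":0,"dz":0,"roll":0,"jaw":0.4},{"dx":0,"dy":0,"dz":0,"roll":0,"jaw":0.4},{"dx":0,"dy":0,"dz":0,"roll":0,"jaw":0.4}])

```text
time_s: 4.45
ee_pos: [0.4237, 0.261, 0.0504]
eef_rot: [3.141, -0.0, 0.634]
force: [1.3, 0.1, 3.3]
grip_width: 0.039
grip_force: 50.0
```

```bash
python3 - <<'E'
from h import *
go(*H[3],.19)
E
```

```text
yaw 36.3 roll 0.00  shift now [ 138.8  111.5 -139.5]  shift after turn [ 138.8  111.5 -139.5] j6 1.42 t 4.5
```

send_rows(rows=[{"dx":0,"dy":0,"dz":-35,"roll":0,"jaw":0.4},{"dx":0,"dy":0,"dz":-35,"roll":0,"jaw":0.4},{"dx":0,"dy":0,"dz":-35,"roll":0,"jaw":0.4},{"dx":0,"dy":0,"dz":-35,"roll":0,"jaw":0.4},{"dx":23,"dy":18.6,"dz":0,"roll":0,"jaw":0.4},{"dx":28,"dy":22.3,"dz":0,"roll":0,"jaw":0.4},{"dx":28,"dy":22.3,"dz":0,"roll":0,"jaw":0.4},{"dx":28,"dy":22.3,"dz":0,"roll":0,"jaw":0.4},{"dx":20,"dy":16,"dz":0,"roll":0,"jaw":0.4},{"dx":11.8,"dy":10,"dz":0,"roll":0,"jaw":0.4},{"dx":0,"dy":0,"dz":0,"roll":0,"jaw":0.4},{"dx":0,"dy":0,"dz":0,"roll":0,"jaw":0.4}])

```text
time_s: 5.45
ee_pos: [0.6014, 0.2532, 0.1891]
eef_rot: [-3.141, 0.002, 0.634]
force: [-0.6, -0.4, -1.6]
grip_width: 0.0393
grip_force: 50.0
```

```bash
python3 - <<'E'
from h import *
o=get_obs();print(o["ee_pos"],o["grip_width"],o["force"]);go(*H[3],.163)
c=camera("wrist");save(c,"w2");w=cloud(c)
for k in(2,1):
  q=disc(w,H[k],.108,.116,.055)
  if len(q)>200:
    print(k,len(q),q.min(0),q.max(0))
c=camera("top");w=cloud(c)
print(bar(w,(.622,-.278)),bar(w,(.481,-.343)),bar(w,(.461,-.205)))
E
```

```text
[0.60140372 0.25318807 0.18908147] 0.03927571658223889 [-0.58399056 -0.43344401 -1.57103646]
yaw 36.3 roll 0.00  shift now [ 0.3 -0.  26.1]  shift after turn [ 0.3 -0.  26.1] j6 1.28 t 5.5
2 2180 [0.57935208 0.08820831 0.1080026 ] [0.65088298 0.17980607 0.11355676]
1 1624 [ 0.56523238 -0.03337321  0.10800006] [0.65393322 0.06011954 0.11270897]
(array([ 0.62342529, -0.27784247]), np.float32(129.16489), (13.5735502243042, 56.339073181152344), 100) (array([ 0.48126788, -0.34282074]), np.float32(40.41131), (55.3636589050293, 16.410213470458984), 115) (array([ 0.45951004, -0.20337114]), np.float32(13.658254), (55.63931655883789, 14.484454154968262), 108)
```

View pics/w2.png

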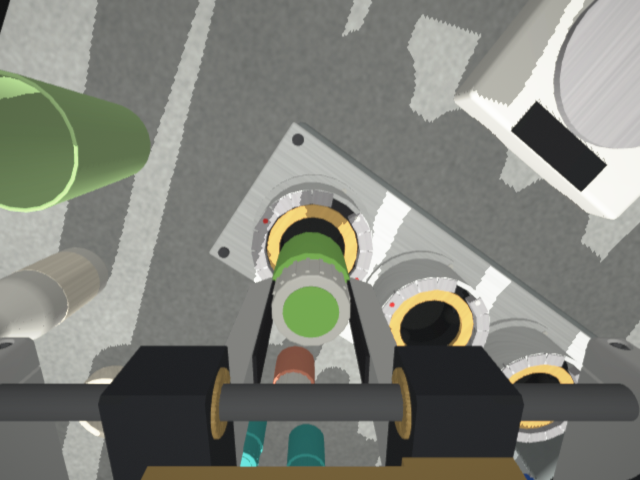

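send_rows(rows=[{"dx":0.3,"dy":-0.3,"dz":10,"roll":0,"jaw":0.4},{"dx":0,"dy":0,"dz":10,"roll":0,"jaw":0.4},{"dx":0,"dy":0,"dz":10,"roll":0,"jaw":0.4},{"dx":0,"dy":0,"dz":8,"roll":0,"jaw":0.4},{"dx":0,"dy":0,"dz":4,"roll":0,"jaw":0.4},{"dx":0,"dy":0,"dz":0,"roll":0,"jaw":0.4}])

```text
time_s: 6.05
ee_pos: [0.6011, 0.2538, 0.1469]
eef_rot: [-3.141, 0.002, 0.634]
force: [-0.3, 0.7, -1.7]
grip_width: 0.039
grip_force: 50.0
```

send_rows(rows=[{"dx":0,"dy":0,"dz":1,"roll":-7,"jaw":0.4},{"dx":0,"dy":0,"dz":1.2,"roll":-7,"jaw":0.4},{"dx":0,"dy":0,"dz":1.2,"roll":-7,"jaw":0.4},{"dx":0,"dy":0,"dz":1.2,"roll":-7,"jaw":0.4},{"dx":0,"dy":0,"dz":1.2,"roll":-7,"jaw":0.4},{"dx":0,"dy":0,"dz":1.2,"roll":-7,"jaw":0.4},{"dx":0,"dy":0,"dz":1.2,"roll":-7,"jaw":0.4},{"dx":0,"dy":0,"dz":1.2,"roll":-7,"jaw":0.4}])

```text
time_s: 6.72
ee_pos: [0.6018, 0.2539, 0.1394]
eef_rot: [3.141, -0.0, 1.618]
force: [0.9, -1.1, -2.4]
grip_width: 0.039
grip_force: 50.0
```

send_rows(rows=[{"dx":0,"dy":0,"dz":1,"roll":7,"jaw":0.4},{"dx":0,"dy":0,"dz":1.2,"roll":7,"jaw":0.4},{"dx":0,"dy":0,"dz":1.2,"roll":7,"jaw":0.4},{"dx":0,"dy":0,"dz":1.2,"roll":7,"jaw":0.4},{"dx":0,"dy":0,"dz":1.2,"roll":7,"jaw":0.4},{"dx":0,"dy":0,"dz":1.2,"roll":7,"jaw":0.4},{"dx":0,"dy":0,"dz":1.2,"roll":7,"jaw":0.4},{"dx":0,"dy":0,"dz":1.2,"roll":7,"jaw":0.4}])

```text
time_s: 7.38
ee_pos: [0.6023, 0.2531, 0.1311]
eef_rot: [3.139, -0.001, 0.628]
force: [-2.6, -6.1, 11.1]
grip_width: 0.0393
grip_force: 50.0
```

send_rows(rows=[{"dx":0,"dy":0,"dz":1,"roll":-7,"jaw":0.4},{"dx":0,"dy":0,"dz":1,"roll":-7,"jaw":0.4},{"dx":0,"dy":0,"dz":1,"roll":-7,"jaw":0.4},{"dx":0,"dy":0,"dz":1,"roll":-7,"jaw":0.4},{"dx":0,"dy":0,"dz":1,"roll":-7,"jaw":0.4},{"dx":0,"dy":0,"dz":1,"roll":-7,"jaw":0.4},{"dx":0,"dy":0,"dz":1,"roll":-7,"jaw":0.4},{"dx":0,"dy":0,"dz":1,"roll":-7,"jaw":0.4}])

```text
time_s: 8.05
ee_pos: [0.6026, 0.2543, 0.1233]
eef_rot: [3.138, -0.001, 1.617]
force: [0.2, 1.4, 5.7]
grip_width: 0.0391
grip_force: 50.0
```

send_rows(rows=[{"dx":0,"dy":0,"dz":1,"roll":7,"jaw":0.4},{"dx":0,"dy":0,"dz":1,"roll":7,"jaw":0.4},{"dx":0,"dy":0,"dz":1,"roll":7,"jaw":0.4},{"dx":0,"dy":0,"dz":1,"roll":7,"jaw":0.4},{"dx":0,"dy":0,"dz":1,"roll":7,"jaw":0.4},{"dx":0,"dy":0,"dz":0.5,"roll":7,"jaw":0.4},{"dx":0,"dy":0,"dz":0.5,"roll":7,"jaw":0.4},{"dx":0,"dy":0,"dz":0.5,"roll":7,"jaw":0.4}])

```text
time_s: 8.72
ee_pos: [0.6026, 0.2543, 0.1164]
eef_rot: [3.141, -0.003, 0.628]
force: [2.3, 2.1, 2.9]
grip_width: 0.0391
grip_force: 50.0
```

send_rows(rows=[{"dx":0,"dy":0,"dz":0.5,"roll":-7,"jaw":0.4},{"dx":0,"dy":0,"dz":0.5,"roll":-7,"jaw":0.4},{"dx":0,"dy":0,"dz":0.5,"roll":-7,"jaw":0.4},{"dx":0,"dy":0,"dz":0.5,"roll":-7,"jaw":0.4},{"dx":0,"dy":0,"dz":0.5,"roll":-7,"jaw":0.4},{"dx":0,"dy":0,"dz":0,"roll":0,"jaw":0.4}])

```text
time_s: 9.22
ee_pos: [0.6029, 0.2546, 0.1163]
eef_rot: [3.137, -0.004, 1.253]
force: [-4.8, -0.6, 18.8]
grip_width: 0.0389
grip_force: 50.0
```

send_rows(rows=[{"dx":0,"dy":0,"dz":-2,"roll":0,"jaw":0.0},{"dx":0,"dy":0,"dz":0,"roll":0,"jaw":-0.2},{"dx":0,"dy":0,"dz":0,"roll":0,"jaw":-0.2},{"dx":0,"dy":0,"dz":-5,"roll":0,"jaw":-0.2},{"dx":0,"dy":0,"dz":-25,"roll":0,"jaw":-0.5},{"dx":0,"dy":0,"dz":-35,"roll":0,"jaw":-1},{"dx":0,"dy":0,"dz":-20,"roll":0,"jaw":-1},{"dx":0,"dy":0,"dz":0,"roll":0,"jaw":-1},{"dx":0,"dy":0,"dz":0,"roll":0,"jaw":-1}])

```text
time_s: 9.97
ee_pos: [0.6019, 0.254, 0.2006]
eef_rot: [3.14, -0.001, 1.245]
force: [-1.4, -0.1, -0.6]
grip_width: 0.0864
grip_force: 0.0
```

```bash
python3 - <<'E'
from h import *
o=get_obs();print(o["ee_pos"],o["grip_width"],o["force"])
go(.4494,.1650,.19,45)
c=camera("wrist");w=cloud(c)
p=disc(w,H[3],.128,.15,.03);print(len(p),(p.min(0)+p.max(0))/2,np.ptp(p,0),np.median(p[:,2]))
c=camera("scene");w=cloud(c)
p=disc(w,H[3],.128,.15,.03);print(len(p),(p.min(0)+p.max(0))/2,np.ptp(p,0),np.median(p[:,2]))
p=disc(w,(.4494,.165),.066,.085,.03);print(len(p),(p.min(0)+p.max(0))/2,np.ptp(p,0))
E
```

```text
[0.60185496 0.25395807 0.20056611] 0.08635558759666168 [-1.43569605 -0.07158833 -0.56537989]
yaw 71.3 roll 26.33  shift now [-133.1 -116.    10.3]  shift after turn [-170.7  -44.9   10.6] j6 0.67 t 10.0
2386 [0.60190123 0.25497208 0.13410649] [0.04135453 0.04081049 0.01201329] 0.13749279436191258
308 [0.60433427 0.25552109 0.13500576] [0.04029099 0.04107557 0.01399416] 0.1377333831179639
127 [0.4491858  0.16590888 0.07097218] [0.04209294 0.04145322 0.00982083]
```

send_rows(rows=[{"dx":0,"dy":0,"dz":0,"roll":6.6,"jaw":-1},{"dx":0,"dy":0,"dz":0,"roll":6.6,"jaw":-1},{"dx":0,"dy":0,"dz":0,"roll":6.6,"jaw":-1},{"dx":0,"dy":0,"dz":0,"roll":6.6,"jaw":-1},{"dx":-34,"dy":-9,"dz":0,"roll":0,"jaw":-1},{"dx":-34,"dy":-9,"dz":0,"roll":0,"jaw":-1},{"dx":-34,"dy":-9,"dz":0,"roll":0,"jaw":-1},{"dx":-34,"dy":-9,"dz":0,"roll":0,"jaw":-1},{"dx":-24,"dy":-6,"dz":0,"roll":0,"jaw":-1},{"dx":-10.7,"dy":-2.9,"dz":0,"roll":0,"jaw":-1},{"dx":0,"dy":0,"dz":0,"roll":0,"jaw":-1},{"dx":0,"dy":0,"dz":0,"roll":0,"jaw":-1}])

```text
time_s: 11.07
ee_pos: [0.449, 0.1651, 0.1992]
eef_rot: [-3.141, 0.001, 0.784]
force: [-0.6, -0.6, 0.7]
grip_width: 0.0942
grip_force: 0.0
```

```bash
python3 - <<'E'
from h import *
c=camera("wrist");w=cloud(c)
p=disc(w,(.4494,.165),.066,.085,.03);print(len(p),(p.min(0)+p.max(0))/2,np.ptp(p,0))
go(.4494,.1652,.0515)
E
```

```text
1520 [0.44776831 0.16381915 0.07033587] [0.04127665 0.04159505 0.00842735]
yaw 44.9 roll 0.00  shift now [-0.000e+00  1.000e-01  1.477e+02]  shift after turn [-0.000e+00  1.000e-01  1.477e+02] j6 1.06 t 11.1
```

send_rows(rows=[{"dx":-0.5,"dy":0,"dz":30,"roll":0,"jaw":-1},{"dx":0,"dy":0,"dz":35,"roll":0,"jaw":-1},{"dx":0,"dy":0,"dz":35,"roll":0,"jaw":-1},{"dx":0,"dy":0,"dz":30,"roll":0,"jaw":-0.6},{"dx":0,"dy":0,"dz":13,"roll":0,"jaw":-0.3},{"dx":0,"dy":0,"dz":4,"roll":0,"jaw":0},{"dx":0,"dy":0,"dz":0,"roll":0,"jaw":0.4},{"dx":0,"dy":0,"dz":0,"roll":0,"jaw":0.4},{"dx":0,"dy":0,"dz":0,"roll":0,"jaw":0.4},{"dx":0,"dy":0,"dz":0,"roll":0,"jaw":0.4},{"dx":0,"dy":0,"dz":0,"roll":0,"jaw":0.4},{"dx":0,"dy":0,"dz":0,"roll":0,"jaw":0.4}])

```text
time_s: 12.12
ee_pos: [0.4491, 0.1648, 0.0533]
eef_rot: [3.141, -0.001, 0.784]
force: [0.1, 0.5, 2.8]
grip_width: 0.0394
grip_force: 50.0
```

```bash
sed -i 's/^H=.*/H={1:(.6075,.014),2:(.6048,.1342),3:(.602,.2543)}/' h.py; python3 - <<'E'
from h import *
go(*H[2],.19)
E
```

```text
yaw 44.9 roll 0.00  shift now [  88.8  131.8 -136.5]  shift after turn [  88.8  131.8 -136.5] j6 1.06 t 12.1
```

send_rows(rows=[{"dx":0,"dy":0,"dz":-34,"roll":0,"jaw":0.4},{"dx":0,"dy":0,"dz":-35,"roll":0,"jaw":0.4},{"dx":0,"dy":0,"dz":-35,"roll":0,"jaw":0.4},{"dx":0,"dy":0,"dz":-33,"roll":0,"jaw":0.4},{"dx":19,"dy":28,"dz":0,"roll":0,"jaw":0.4},{"dx":21,"dy":31,"dz":0,"roll":0,"jaw":0.4},{"dx":21,"dy":31,"dz":0,"roll":0,"jaw":0.4},{"dx":16,"dy":24,"dz":0,"roll":0,"jaw":0.4},{"dx":8,"dy":12,"dz":0,"roll":0,"jaw":0.4},{"dx":3.8,"dy":5.8,"dz":0,"roll":0,"jaw":0.4},{"dx":0,"dy":0,"dz":0,"roll":0,"jaw":0.4},{"dx":0,"dy":0,"dz":0,"roll":0,"jaw":0.4}])

```text
time_s: 13.12
ee_pos: [0.604, 0.1343, 0.1895]
eef_rot: [-3.141, 0.0, 0.784]
force: [-0.3, 0.0, -1.6]
grip_width: 0.0388
grip_force: 50.0
```

```bash
python3 - <<'E'
from h import *
go(*H[2],.148)
E
```

```text
yaw 44.9 roll 0.00  shift now [ 0.5  0.7 41.5]  shift after turn [ 0.5  0.7 41.5] j6 0.95 t 13.1
```

send_rows(rows=[{"dx":0.5,"dy":0.5,"dz":12,"roll":0,"jaw":0.4},{"dx":0,"dy":0,"dz":12,"roll":0,"jaw":0.4},{"dx":0,"dy":0,"dz":10,"roll":0,"jaw":0.4},{"dx":0,"dy":0,"dz":7.5,"roll":0,"jaw":0.4},{"dx":0,"dy":0,"dz":1,"roll":-7,"jaw":0.4},{"dx":0,"dy":0,"dz":1.2,"roll":-7,"jaw":0.4},{"dx":0,"dy":0,"dz":1.2,"roll":-7,"jaw":0.4},{"dx":0,"dy":0,"dz":1.2,"roll":-7,"jaw":0.4},{"dx":0,"dy":0,"dz":1.2,"roll":-7,"jaw":0.4},{"dx":0,"dy":0,"dz":1.2,"roll":-7,"jaw":0.4},{"dx":0,"dy":0,"dz":1.2,"roll":-7,"jaw":0.4},{"dx":0,"dy":0,"dz":1.2,"roll":-7,"jaw":0.4}])

```text
time_s: 14.12
ee_pos: [0.605, 0.1342, 0.138]
eef_rot: [-3.141, -0.0, 1.768]
force: [-0.9, -0.1, -0.5]
grip_width: 0.0391
grip_force: 50.0
```

send_rows(rows=[{"dx":0,"dy":0,"dz":1,"roll":7,"jaw":0.4},{"dx":0,"dy":0,"dz":1,"roll":7,"jaw":0.4},{"dx":0,"dy":0,"dz":1,"roll":7,"jaw":0.4},{"dx":0,"dy":0,"dz":1,"roll":7,"jaw":0.4},{"dx":0,"dy":0,"dz":1,"roll":7,"jaw":0.4},{"dx":0,"dy":0,"dz":1,"roll":7,"jaw":0.4},{"dx":0,"dy":0,"dz":1,"roll":7,"jaw":0.4},{"dx":0,"dy":0,"dz":1,"roll":7,"jaw":0.4}])

```text
time_s: 14.78
ee_pos: [0.606, 0.1343, 0.1323]
eef_rot: [3.139, -0.002, 0.779]
force: [-2.6, -1.4, 18.3]
grip_width: 0.0394
grip_force: 50.0
```

send_rows(rows=[{"dx":0,"dy":0,"dz":1,"roll":-7,"jaw":0.4},{"dx":0,"dy":0,"dz":1,"roll":-7,"jaw":0.4},{"dx":0,"dy":0,"dz":1,"roll":-7,"jaw":0.4},{"dx":0,"dy":0,"dz":1,"roll":-7,"jaw":0.4},{"dx":0,"dy":0,"dz":1,"roll":-7,"jaw":0.4},{"dx":0,"dy":0,"dz":1,"roll":-7,"jaw":0.4},{"dx":0,"dy":0,"dz":1,"roll":-7,"jaw":0.4},{"dx":0,"dy":0,"dz":1,"roll":-7,"jaw":0.4}])

```text
time_s: 15.45
ee_pos: [0.6055, 0.1339, 0.1231]
eef_rot: [3.14, 0.001, 1.768]
force: [1.0, -3.8, 3.3]
grip_width: 0.0389
grip_force: 50.0
```

Expect home at about 0.1193.

send_rows(rows=[{"dx":0,"dy":0,"dz":0.8,"roll":7,"jaw":0.4},{"dx":0,"dy":0,"dz":0.8,"roll":7,"jaw":0.4},{"dx":0,"dy":0,"dz":0.8,"roll":7,"jaw":0.4},{"dx":0,"dy":0,"dz":0.8,"roll":7,"jaw":0.4},{"dx":0,"dy":0,"dz":0.8,"roll":7,"jaw":0.4},{"dx":0,"dy":0,"dz":0.8,"roll":7,"jaw":0.4},{"dx":0,"dy":0,"dz":0.8,"roll":7,"jaw":0.4},{"dx":0,"dy":0,"dz":0,"roll":0,"jaw":0.4}])

```text
time_s: 16.12
ee_pos: [0.6066, 0.1345, 0.1193]
eef_rot: [3.138, -0.004, 0.898]
force: [0.2, 0.4, 16.4]
grip_width: 0.0387
grip_force: 50.0
```

send_rows(rows=[{"dx":0,"dy":0,"dz":-2,"roll":0,"jaw":0.0},{"dx":0,"dy":0,"dz":0,"roll":0,"jaw":-0.2},{"dx":0,"dy":0,"dz":0,"roll":0,"jaw":-0.2},{"dx":0,"dy":0,"dz":-10,"roll":0,"jaw":-0.4},{"dx":0,"dy":0,"dz":-35,"roll":0,"jaw":-0.4},{"dx":0,"dy":0,"dz":-40,"roll":-7.1,"jaw":-0.4},{"dx":0,"dy":0,"dz":-20,"roll":-7.1,"jaw":-0.4},{"dx":0,"dy":0,"dz":0,"roll":-7.1,"jaw":-0.4},{"dx":0,"dy":0,"dz":0,"roll":-7.1,"jaw":-0.4},{"dx":0,"dy":0,"dz":0,"roll":-7.1,"jaw":-0.4},{"dx":0,"dy":0,"dz":0,"roll":-7.1,"jaw":-0.4},{"dx":0,"dy":0,"dz":0,"roll":0,"jaw":-0.4}])

```text
time_s: 17.12
ee_pos: [0.6053, 0.1342, 0.2246]
eef_rot: [3.142, -0.0, 1.656]
force: [-0.3, 0.2, -1.7]
grip_width: 0.066
grip_force: 0.0
```

```bash
python3 - <<'E'
from h import *
go(.4596,-.2034,.22,-166.2)
c=camera("scene");save(c,"s2");w=cloud(c)
for h in(2,3):
  p=disc(w,H[h],.128,.15,.03);print(len(p),(p.min(0)+p.max(0))/2,np.ptp(p,0),np.median(p[:,2]))
w=cloud(camera("top"))
print(bar(w,(.622,-.278)),bar(w,(.481,-.343)),bar(w,(.461,-.205)))
E
```

```text
yaw 94.9 roll -98.91  shift now [-323.9 -173.9    4.5]  shift after turn [ 222.  -293.1    4.6] j6 0.07 t 17.1
256 [0.60664926 0.13508612 0.13471273] [0.04209084 0.04076039 0.01327746] 0.13753035234850755
310 [0.60377428 0.25599208 0.13485273] [0.0401367  0.03995631 0.01353598] 0.13772098725950904
(array([ 0.62373206, -0.27834711]), np.float32(129.29706), (13.799254417419434, 58.42668914794922), 102) (array([ 0.48092419, -0.34238464]), np.float32(39.75029), (55.41645050048828, 14.960322380065918), 119) (array([ 0.45939273, -0.20358237]), np.float32(14.455345), (55.11749267578125, 14.476978302001953), 110)
```

send_rows(rows=[{"dx":-22,"dy":-12,"dz":0,"roll":0,"jaw":-0.4},{"dx":-33,"dy":-17.7,"dz":0,"roll":0,"jaw":-0.4},{"dx":-33,"dy":-17.7,"dz":0,"roll":0,"jaw":-0.4},{"dx":-33,"dy":-17.7,"dz":0,"roll":0,"jaw":-0.4},{"dx":-33,"dy":-17.7,"dz":0,"roll":0,"jaw":-0.4},{"dx":-33,"dy":-17.7,"dz":0,"roll":0,"jaw":-0.4},{"dx":-33,"dy":-17.7,"dz":0,"roll":0,"jaw":-0.4},{"dx":-33,"dy":-17.7,"dz":0,"roll":0,"jaw":-0.4},{"dx":-33,"dy":-17.7,"dz":0,"roll":0,"jaw":-0.4},{"dx":-25,"dy":-13,"dz":0,"roll":0,"jaw":-0.4},{"dx":-13,"dy":-7.5,"dz":0,"roll":0,"jaw":-0.4},{"dx":0,"dy":0,"dz":0,"roll":-7.1,"jaw":-0.4}])

```text
time_s: 18.22
ee_pos: [0.4562, -0.2051, 0.2244]
eef_rot: [-3.142, 0.0, 1.764]
force: [0.5, 0.6, -0.7]
grip_width: 0.0659
grip_force: 0.0
```

send_rows(rows=[{"dx":0,"dy":0,"dz":0,"roll":-7.1,"jaw":-0.4},{"dx":0,"dy":0,"dz":0,"roll":-7.1,"jaw":-0.4},{"dx":0,"dy":0,"dz":0,"roll":-7.1,"jaw":-0.4},{"dx":0,"dy":0,"dz":0,"roll":-7.1,"jaw":-0.4},{"dx":0,"dy":0,"dz":0,"roll":-7.1,"jaw":-0.4},{"dx":0,"dy":0,"dz":0,"roll":-7.1,"jaw":-0.4},{"dx":0,"dy":0,"dz":0,"roll":-7.1,"jaw":-0.4},{"dx":0,"dy":0,"dz":0,"roll":-7.1,"jaw":-0.4},{"dx":0,"dy":0,"dz":0,"roll":-7.1,"jaw":-0.4},{"dx":0,"dy":0,"dz":0,"roll":-7.1,"jaw":-0.4},{"dx":0,"dy":0,"dz":0,"roll":-7.1,"jaw":-0.4},{"dx":0,"dy":0,"dz":0,"roll":-7.1,"jaw":-0.4}])

```text
time_s: 19.22
ee_pos: [0.4574, -0.2026, 0.2243]
eef_rot: [-3.142, 0.0, -3.021]
force: [0.2, 0.5, -0.2]
grip_width: 0.0655
grip_force: 0.0
```

send_rows(rows=[{"dx":0,"dy":0,"dz":0,"roll":-6.6,"jaw":-0.4},{"dx":0,"dy":0,"dz":0,"roll":0,"jaw":-0.4},{"dx":0,"dy":0,"dz":0,"roll":0,"jaw":-0.4}])

```text
time_s: 19.47
ee_pos: [0.4574, -0.2026, 0.2243]
eef_rot: [-3.142, 0.0, -2.914]
force: [-0.1, 0.5, 0.2]
grip_width: 0.0658
grip_force: 0.0
```

```bash
python3 - <<'E'
from h import *
w=cloud(camera("wrist")); b=bar(w,(.4594,-.2034)); print(b); print(bar(w,(.481,-.342)))
go(.4594,-.2034,.054,-166)
E
```

```text
(array([ 0.45739142, -0.2058687 ]), np.float32(13.1046), (55.586456298828125, 13.390819549560547), 841)
(array([ 0.47907693, -0.344142  ]), np.float32(38.23466), (55.85009765625, 14.542057037353516), 1131)
yaw -166.9 roll -0.93  shift now [ -1.8  -1.3 170.3]  shift after turn [ -1.8  -1.3 170.3] j6 -2.29 t 19.5
```

send_rows(rows=[{"dx":-1,"dy":-2,"dz":35,"roll":0,"jaw":-0.4},{"dx":0,"dy":0,"dz":40,"roll":0,"jaw":-0.4},{"dx":0,"dy":0,"dz":40,"roll":0,"jaw":-0.4},{"dx":0,"dy":0,"dz":35,"roll":0,"jaw":-0.4},{"dx":0,"dy":0,"dz":14,"roll":0,"jaw":-0.4},{"dx":0,"dy":0,"dz":5,"roll":0,"jaw":0},{"dx":0,"dy":0,"dz":0,"roll":0,"jaw":0.6},{"dx":0,"dy":0,"dz":0,"roll":0,"jaw":0.9},{"dx":0,"dy":0,"dz":0,"roll":0,"jaw":0.9},{"dx":0,"dy":0,"dz":0,"roll":0,"jaw":0.9},{"dx":0,"dy":0,"dz":0,"roll":0,"jaw":0.9},{"dx":0,"dy":0,"dz":0,"roll":0,"jaw":0.9}])

```text
time_s: 20.52
ee_pos: [0.4591, -0.2044, 0.0558]
eef_rot: [-3.141, 0.001, -2.907]
force: [0.1, -0.2, -0.6]
grip_width: 0.0224
grip_force: 0.0
```

send_rows(rows=[{"dx":0,"dy":0,"dz":0,"roll":0,"jaw":0.9},{"dx":0,"dy":0,"dz":0,"roll":0,"jaw":0.9}])

```text
time_s: 20.68
ee_pos: [0.4589, -0.2044, 0.0553]
eef_rot: [-3.141, 0.0, -2.907]
force: [-0.9, 0.2, -2.4]
grip_width: 0.0136
grip_force: 50.0
```

send_rows(rows=[{"dx":0,"dy":0,"dz":-30,"roll":0,"jaw":0.9},{"dx":0,"dy":0,"dz":-40,"roll":0,"jaw":0.9},{"dx":0,"dy":0,"dz":-40,"roll":0,"jaw":0.9},{"dx":0,"dy":0,"dz":-40,"roll":0,"jaw":0.9},{"dx":0,"dy":0,"dz":-30,"roll":0,"jaw":0.9},{"dx":0,"dy":0,"dz":-10,"roll":6,"jaw":0.9},{"dx":0,"dy":0,"dz":0,"roll":6,"jaw":0.9},{"dx":0,"dy":0,"dz":0,"roll":0,"jaw":0.9},{"dx":0,"dy":0,"dz":0,"roll":0,"jaw":0.9}])

```text
time_s: 21.43
ee_pos: [0.4586, -0.2042, 0.2447]
eef_rot: [3.141, -0.001, -3.113]
force: [0.1, -0.2, -1.2]
grip_width: 0.0137
grip_force: 50.0
```

```bash
sed -i 's/^H=.*/H={1:(.6075,.014),2:(.6053,.1344),3:(.602,.2543)}/' h.py; python3 - <<'E'
from h import *
go(*H[3],.245,-178.7)
o=get_obs();w=cloud(camera("top")); print(o["ee_pos"])
p=disc(w,o["ee_pos"][:2],o["ee_pos"][2]-.0153-.005,o["ee_pos"][2]-.0153+.015,.05);print(len(p),(p.min(0)+p.max(0))/2,np.ptp(p,0))
E
```

```text
yaw -178.4 roll 0.31  shift now [-1.562e+02  4.543e+02 -2.000e-01]  shift after turn [-1.538e+02  4.551e+02 -3.000e-01] j6 -2.09 t 21.4
[ 0.45859619 -0.20418086  0.24469293]
19 [ 0.45336397 -0.19987533  0.23392503] [0.04896348 0.05490541 0.01645734]
```

send_rows(rows=[{"dx":-8,"dy":24,"dz":0,"roll":0,"jaw":0.9},{"dx":-12.5,"dy":36,"dz":0,"roll":0,"jaw":0.9},{"dx":-12.5,"dy":36,"dz":0,"roll":0,"jaw":0.9},{"dx":-12.5,"dy":36,"dz":0,"roll":0,"jaw":0.9},{"dx":-12.5,"dy":36,"dz":0,"roll":0,"jaw":0.9},{"dx":-12.5,"dy":36,"dz":0,"roll":0,"jaw":0.9},{"dx":-12.5,"dy":36,"dz":0,"roll":0,"jaw":0.9},{"dx":-12.5,"dy":36,"dz":0,"roll":0,"jaw":0.9},{"dx":-12.5,"dy":36,"dz":0,"roll":0,"jaw":0.9},{"dx":-12.5,"dy":36,"dz":0,"roll":0,"jaw":0.9},{"dx":-12.5,"dy":36,"dz":0,"roll":0,"jaw":0.9},{"dx":-12.5,"dy":36,"dz":0,"roll":0,"jaw":0.9}])

```text
time_s: 22.48
ee_pos: [0.5938, 0.2211, 0.2442]
eef_rot: [-3.141, -0.001, -3.113]
force: [0.6, -0.8, -2.0]
grip_width: 0.0138
grip_force: 50.0
```

send_rows(rows=[{"dx":-8,"dy":24,"dz":0,"roll":0,"jaw":0.9},{"dx":-3,"dy":9,"dz":0,"roll":0.3,"jaw":0.9},{"dx":0,"dy":0,"dz":0,"roll":0,"jaw":0.9},{"dx":0,"dy":0,"dz":0,"roll":0,"jaw":0.9}])

```text
time_s: 22.82
ee_pos: [0.6037, 0.2518, 0.2443]
eef_rot: [-3.141, -0.001, -3.12]
force: [-0.4, 0.2, -1.9]
grip_width: 0.0138
grip_force: 50.0
```

```bash
python3 - <<'E'
from h import *
go(*H[3],.18,-178.7)
c=camera("wrist");save(c,"w3")
E
```

```text
yaw -178.8 roll -0.08  shift now [ 1.6  2.6 64.3]  shift after turn [ 1.7  2.5 64.3] j6 -1.25 t 22.8
```

View pics/w3.png

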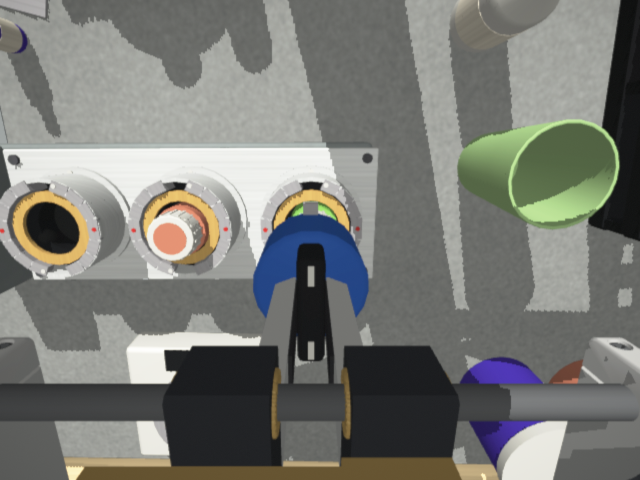

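send_rows(rows=[{"dx":1.7,"dy":2.5,"dz":20,"roll":0,"jaw":0.9},{"dx":0,"dy":0,"dz":25,"roll":0,"jaw":0.9},{"dx":0,"dy":0,"dz":20,"roll":0,"jaw":0.9},{"dx":0,"dy":0,"dz":6,"roll":0,"jaw":0.9},{"dx":0,"dy":0,"dz":2,"roll":0,"jaw":0.9},{"dx":0,"dy":0,"dz":2,"roll":0,"jaw":0.9},{"dx":0,"dy":0,"dz":0,"roll":0,"jaw":0.9}])

```text
time_s: 23.45
ee_pos: [0.6027, 0.2546, 0.1714]
eef_rot: [3.141, 0.002, -3.122]
force: [0.0, -0.2, -1.0]
grip_width: 0.0136
grip_force: 50.0
```

send_rows(rows=[{"dx":0,"dy":0,"dz":2,"roll":0,"jaw":0.9},{"dx":0,"dy":0,"dz":2,"roll":0,"jaw":0.9},{"dx":0,"dy":0,"dz":0,"roll":0,"jaw":0.9}])

```text
time_s: 23.7
ee_pos: [0.6025, 0.255, 0.1667]
eef_rot: [3.141, 0.001, -3.122]
force: [-0.2, 0.2, 1.3]
grip_width: 0.0134
grip_force: 50.0
```

send_rows(rows=[{"dx":0,"dy":0,"dz":2,"roll":0,"jaw":0.9},{"dx":0,"dy":0,"dz":2,"roll":0,"jaw":0.9},{"dx":0,"dy":0,"dz":0,"roll":0,"jaw":0.9}])

```text
time_s: 23.95
ee_pos: [0.6023, 0.2547, 0.1621]
eef_rot: [-3.141, 0.0, -3.122]
force: [1.6, -2.0, 1.6]
grip_width: 0.0137
grip_force: 50.0
```

send_rows(rows=[{"dx":0,"dy":0,"dz":2,"roll":0,"jaw":0.9},{"dx":0,"dy":0,"dz":2,"roll":0,"jaw":0.9},{"dx":0,"dy":0,"dz":0,"roll":0,"jaw":0.9}])

```text
time_s: 24.2
ee_pos: [0.6024, 0.2546, 0.1582]
eef_rot: [-3.141, 0.0, -3.122]
force: [0.2, -3.3, 2.8]
grip_width: 0.0139
grip_force: 50.0
```

Lugs are in the gaps. Down to ~0.150 (13 mm of travel).

send_rows(rows=[{"dx":0,"dy":0,"dz":2,"roll":0,"jaw":0.9},{"dx":0,"dy":0,"dz":2,"roll":0,"jaw":0.9},{"dx":0,"dy":0,"dz":2,"roll":0,"jaw":0.9},{"dx":0,"dy":0,"dz":2,"roll":0,"jaw":0.9},{"dx":0,"dy":0,"dz":0,"roll":0,"jaw":0.9}])

```text
time_s: 24.62
ee_pos: [0.6025, 0.2546, 0.151]
eef_rot: [-3.141, 0.001, -3.122]
force: [-2.1, -5.6, 8.7]
grip_width: 0.0139
grip_force: 50.0
```

send_rows(rows=[{"dx":0,"dy":0,"dz":1,"roll":3,"jaw":0.9},{"dx":0,"dy":0,"dz":0,"roll":7,"jaw":0.9},{"dx":0,"dy":0,"dz":0,"roll":7,"jaw":0.9},{"dx":0,"dy":0,"dz":0,"roll":7,"jaw":0.9},{"dx":0,"dy":0,"dz":0,"roll":7,"jaw":0.9},{"dx":0,"dy":0,"dz":0,"roll":7,"jaw":0.9},{"dx":0,"dy":0,"dz":0,"roll":0,"jaw":0.9}])

```text
time_s: 25.2
ee_pos: [0.6022, 0.2547, 0.1498]
eef_rot: [-3.142, 0.0, 2.49]
force: [-3.4, -5.2, 7.9]
grip_width: 0.0137
grip_force: 50.0
```

send_rows(rows=[{"dx":0,"dy":0,"dz":0,"roll":7,"jaw":0.9},{"dx":0,"dy":0,"dz":0,"roll":7,"jaw":0.9},{"dx":0,"dy":0,"dz":0,"roll":7,"jaw":0.9},{"dx":0,"dy":0,"dz":0,"roll":7,"jaw":0.9},{"dx":0,"dy":0,"dz":0,"roll":7,"jaw":0.9},{"dx":0,"dy":0,"dz":0,"roll":7,"jaw":0.9},{"dx":0,"dy":0,"dz":0,"roll":7,"jaw":0.9},{"dx":0,"dy":0,"dz":0,"roll":2,"jaw":0.9},{"dx":0,"dy":0,"dz":0,"roll":0,"jaw":0.9}])

```text
time_s: 25.95
ee_pos: [0.6016, 0.2544, 0.1495]
eef_rot: [-3.14, 0.001, 1.605]
force: [-6.7, -7.0, 9.8]
grip_width: 0.0139
grip_force: 50.0
```

send_rows(rows=[{"dx":0,"dy":0,"dz":-2,"roll":0,"jaw":0.9},{"dx":0,"dy":0,"dz":-2,"roll":0,"jaw":0.9},{"dx":0,"dy":0,"dz":-2,"roll":0,"jaw":0.9},{"dx":0,"dy":0,"dz":0,"roll":0,"jaw":0.3},{"dx":0,"dy":0,"dz":0,"roll":0,"jaw":0.1},{"dx":0,"dy":0,"dz":0,"roll":0,"jaw":-0.2},{"dx":0,"dy":0,"dz":-5,"roll":0,"jaw":-0.4},{"dx":0,"dy":0,"dz":-30,"roll":0,"jaw":-0.4},{"dx":0,"dy":0,"dz":-35,"roll":0,"jaw":-0.4},{"dx":0,"dy":0,"dz":-10,"roll":0,"jaw":-0.4},{"dx":0,"dy":0,"dz":0,"roll":0,"jaw":-0.4}])

```text
time_s: 26.87
ee_pos: [0.6031, 0.2554, 0.239]
eef_rot: [3.136, -0.002, 1.608]
force: [-0.2, -0.3, -0.1]
grip_width: 0.0632
grip_force: 0.0
```

```bash
python3 - <<'E'
from h import *
print(get_obs()["ee_pos"])
def barz(w,c):
    p=disc(w,c,.16,.2,.04); 
    if len(p)<8: return len(p)
    r=cv2.minAreaRect((p[:,:2]*1e3).astype(np.float32)); return np.median(p[:,2]),r
for n in("wrist","scene","top"):
    w=cloud(camera(n)); print(n,barz(w,H[3]))
    for c in((.622,-.278),(.481,-.343)):
        try: print(bar(w,c))
        except Exception as e: pass
go(.481,-.3425,.235,39.5);go(.481,-.3425,.235,-140.5)
E
```

```text
[0.60312273 0.25541349 0.23901992]
wrist (np.float64(0.18102454359100806), ((600.5472412109375, 255.1970672607422), (13.883296012878418, 55.57122039794922), 2.418241500854492))
(array([0., 0.]), np.float32(0.0), (0.0, 0.0), 0)
(array([0., 0.]), np.float32(0.0), (0.0, 0.0), 0)
scene (np.float64(0.17724227551003674), ((602.68115234375, 255.16641235351562), (15.754846572875977, 57.74890899658203), 0.8218656778335571))
(array([ 0.62453424, -0.27735117]), np.float32(128.59128), (17.294261932373047, 57.59531784057617), 143)
(array([ 0.48363092, -0.34025601]), np.float32(36.93016), (57.74972152709961, 15.522478103637695), 91)
top 5
(array([ 0.6238067 , -0.27842786]), np.float32(128.92386), (13.7549467086792, 56.99554443359375), 100)
(array([ 0.48084656, -0.34278012]), np.float32(35.236923), (55.721900939941406, 15.93511962890625), 117)
yaw 92.1 roll 52.64  shift now [-592.4 -143.    -0.8]  shift after turn [-473.2  384.1   -1.4] j6 0.31 t 27.0
yaw 92.1 roll -127.36  shift now [-592.4 -143.    -0.8]  shift after turn [ 473.2 -384.1   -1.4] j6 0.31 t 27.0
```

send_rows(rows=[{"dx":0,"dy":0,"dz":0,"roll":-6.2,"jaw":-0.4},{"dx":0,"dy":0,"dz":0,"roll":-6.2,"jaw":-0.4},{"dx":0,"dy":0,"dz":0,"roll":-6.2,"jaw":-0.4},{"dx":0,"dy":0,"dz":0,"roll":-6.2,"jaw":-0.4},{"dx":0,"dy":0,"dz":0,"roll":-6.2,"jaw":-0.4},{"dx":0,"dy":0,"dz":0,"roll":-6,"jaw":-0.4},{"dx":-30,"dy":-22.5,"dz":0,"roll":0,"jaw":-0.4},{"dx":-30,"dy":-22.5,"dz":0,"roll":0,"jaw":-0.4},{"dx":-30,"dy":-22.5,"dz":0,"roll":0,"jaw":-0.4},{"dx":-30,"dy":-22.5,"dz":0,"roll":0,"jaw":-0.4},{"dx":-30,"dy":-22.5,"dz":0,"roll":0,"jaw":-0.4},{"dx":-30,"dy":-22.5,"dz":0,"roll":0,"jaw":-0.4}])

```text
time_s: 28.02
ee_pos: [0.6104, 0.0284, 0.2334]
eef_rot: [-3.14, -0.002, 2.254]
force: [0.5, -0.8, -0.4]
grip_width: 0.0658
grip_force: 0.0
```

send_rows(rows=[{"dx":-30,"dy":-22.5,"dz":0,"roll":0,"jaw":-0.4},{"dx":-30,"dy":-22.5,"dz":0,"roll":0,"jaw":-0.4},{"dx":-30,"dy":-22.5,"dz":0,"roll":0,"jaw":-0.4},{"dx":-30,"dy":-22.5,"dz":0,"roll":0,"jaw":-0.4},{"dx":-30,"dy":-22.5,"dz":0,"roll":0,"jaw":-0.4},{"dx":-30,"dy":-22.5,"dz":0,"roll":0,"jaw":-0.4},{"dx":-30,"dy":-22.5,"dz":0,"roll":0,"jaw":-0.4},{"dx":-22,"dy":-17,"dz":0,"roll":0,"jaw":-0.4},{"dx":-12,"dy":-9,"dz":0,"roll":0,"jaw":-0.4},{"dx":0,"dy":0,"dz":0,"roll":0,"jaw":-0.4},{"dx":0,"dy":0,"dz":0,"roll":0,"jaw":-0.4}])

```text
time_s: 28.93
ee_pos: [0.6223, -0.2751, 0.2332]
eef_rot: [-3.141, -0.003, 2.253]
force: [0.4, 0.6, 0.9]
grip_width: 0.0657
grip_force: 0.0
```

```bash
python3 - <<'E'
from h import *
w=cloud(camera("wrist")); print(bar(w,(.623,-.278))); print(bar(w,(.481,-.342)))
w=cloud(camera("scene")); print(bar(w,(.623,-.278)))
go(.6232,-.2785,.054,129.2)
E
```

```text
(array([ 0.62134186, -0.27881812]), np.float32(129.2273), (13.722140312194824, 54.91307830810547), 806)
(array([ 0.47993497, -0.34408502]), np.float32(37.98288), (55.78448486328125, 14.39748764038086), 980)
(array([ 0.62447833, -0.27639752]), np.float32(128.40263), (20.044742584228516, 57.01862716674805), 140)
yaw 129.2 roll -0.02  shift now [ -4.2  -2.6 180.3]  shift after turn [ -3.9  -2.7 180.3] j6 -1.15 t 29.0
```

send_rows(rows=[{"dx":-3,"dy":-2,"dz":38,"roll":0,"jaw":-0.4},{"dx":0,"dy":0,"dz":40,"roll":0,"jaw":-0.4},{"dx":0,"dy":0,"dz":40,"roll":0,"jaw":-0.4},{"dx":0,"dy":0,"dz":38,"roll":0,"jaw":-0.4},{"dx":0,"dy":0,"dz":16,"roll":0,"jaw":-0.2},{"dx":0,"dy":0,"dz":5,"roll":0,"jaw":0.2},{"dx":0,"dy":0,"dz":0,"roll":0,"jaw":0.9},{"dx":0,"dy":0,"dz":0,"roll":0,"jaw":0.9},{"dx":0,"dy":0,"dz":0,"roll":0,"jaw":0.9},{"dx":0,"dy":0,"dz":0,"roll":0,"jaw":0.9},{"dx":0,"dy":0,"dz":0,"roll":0,"jaw":0.9},{"dx":0,"dy":0,"dz":0,"roll":0,"jaw":0.9}])

```text
time_s: 30.03
ee_pos: [0.6233, -0.2787, 0.059]
eef_rot: [3.141, 0.001, 2.254]
force: [0.2, 0.2, -0.1]
grip_width: 0.016
grip_force: 0.1
```

send_rows(rows=[{"dx":0,"dy":0,"dz":0,"roll":0,"jaw":0.9},{"dx":0,"dy":0,"dz":0,"roll":0,"jaw":0.9}])

```text
time_s: 30.2
ee_pos: [0.6232, -0.2788, 0.0586]
eef_rot: [3.141, 0.001, 2.254]
force: [-1.3, 0.0, 3.0]
grip_width: 0.0136
grip_force: 50.0
```

send_rows(rows=[{"dx":0,"dy":0,"dz":0,"roll":0,"jaw":0.6},{"dx":0,"dy":0,"dz":2,"roll":0,"jaw":0.6},{"dx":0,"dy":0,"dz":2,"roll":0,"jaw":0.6},{"dx":0,"dy":0,"dz":0,"roll":0,"jaw":0.9},{"dx":0,"dy":0,"dz":0,"roll":0,"jaw":0.9},{"dx":0,"dy":0,"dz":0,"roll":0,"jaw":0.9},{"dx":0,"dy":0,"dz":0,"roll":0,"jaw":0.9}])

```text
time_s: 30.78
ee_pos: [0.623, -0.2785, 0.0539]
eef_rot: [-3.141, -0.0, 2.254]
force: [0.2, -0.1, -2.5]
grip_width: 0.0135
grip_force: 50.0
```

send_rows(rows=[{"dx":0,"dy":0,"dz":-30,"roll":0,"jaw":0.9},{"dx":0,"dy":0,"dz":-40,"roll":0,"jaw":0.9},{"dx":0,"dy":0,"dz":-40,"roll":0,"jaw":0.9},{"dx":0,"dy":0,"dz":-40,"roll":0,"jaw":0.9},{"dx":0,"dy":0,"dz":-30,"roll":-7,"jaw":0.9},{"dx":0,"dy":0,"dz":-10,"roll":-7,"jaw":0.9},{"dx":0,"dy":0,"dz":0,"roll":-7,"jaw":0.9},{"dx":0,"dy":0,"dz":0,"roll":-7,"jaw":0.9},{"dx":0,"dy":0,"dz":0,"roll":-7,"jaw":0.9},{"dx":0,"dy":0,"dz":0,"roll":-7,"jaw":0.9},{"dx":0,"dy":0,"dz":0,"roll":-7,"jaw":0.9},{"dx":0,"dy":0,"dz":0,"roll":-3.2,"jaw":0.9}])

```text
time_s: 31.78
ee_pos: [0.623, -0.2785, 0.2441]
eef_rot: [3.141, -0.0, -3.111]
force: [-0.7, 0.1, -1.8]
grip_width: 0.0138
grip_force: 50.0
```

send_rows(rows=[{"dx":0,"dy":0,"dz":0,"roll":0,"jaw":0.9},{"dx":0,"dy":0,"dz":0,"roll":0,"jaw":0.9}])

```text
time_s: 31.95
ee_pos: [0.6231, -0.2785, 0.2441]
eef_rot: [3.142, -0.0, -3.121]
force: [-0.2, -0.5, -1.6]
grip_width: 0.0134
grip_force: 50.0
```

```bash
python3 - <<'E'
from h import *
go(*H[2],.245,-178.7)
E
```

```text
yaw -178.8 roll -0.09  shift now [  9.  413.2  -0.9]  shift after turn [  8.4 413.2  -0.9] j6 -2.07 t 31.9
```

send_rows(rows=[{"dx":0,"dy":24,"dz":0,"roll":0,"jaw":0.9},{"dx":1,"dy":38,"dz":0,"roll":0,"jaw":0.9},{"dx":1,"dy":38,"dz":0,"roll":0,"jaw":0.9},{"dx":1,"dy":38,"dz":0,"roll":0,"jaw":0.9},{"dx":1,"dy":38,"dz":0,"roll":0,"jaw":0.9},{"dx":1,"dy":38,"dz":0,"roll":0,"jaw":0.9},{"dx":1,"dy":38,"dz":0,"roll":0,"jaw":0.9},{"dx":1,"dy":38,"dz":0,"roll":0,"jaw":0.9},{"dx":1,"dy":38,"dz":0,"roll":0,"jaw":0.9},{"dx":1,"dy":38,"dz":0,"roll":0,"jaw":0.9},{"dx":0,"dy":30,"dz":0,"roll":0,"jaw":0.9},{"dx":0,"dy":17,"dz":0,"roll":0,"jaw":0.9}])

```text
time_s: 32.95
ee_pos: [0.6039, 0.1375, 0.2443]
eef_rot: [3.141, 0.0, -3.119]
force: [0.7, -0.4, -1.8]
grip_width: 0.0133
grip_force: 50.0
```

send_rows(rows=[{"dx":0,"dy":0,"dz":0,"roll":0,"jaw":0.9},{"dx":0,"dy":0,"dz":0,"roll":0,"jaw":0.9}])

```text
time_s: 33.12
ee_pos: [0.6043, 0.1346, 0.2441]
eef_rot: [-3.141, -0.0, -3.119]
force: [0.5, 0.1, -1.1]
grip_width: 0.0135
grip_force: 50.0
```

```bash
python3 - <<'E'
from h import *
go(*H[2],.17,-178.7)
E
```

```text
yaw -178.7 roll 0.02  shift now [-1.  -0.2 74.1]  shift after turn [-1.  -0.2 74.1] j6 -1.43 t 33.1
```

send_rows(rows=[{"dx":-1,"dy":0,"dz":20,"roll":0,"jaw":0.9},{"dx":0,"dy":0,"dz":25,"roll":0,"jaw":0.9},{"dx":0,"dy":0,"dz":20,"roll":0,"jaw":0.9},{"dx":0,"dy":0,"dz":8,"roll":0,"jaw":0.9},{"dx":0,"dy":0,"dz":3,"roll":0,"jaw":0.9},{"dx":0,"dy":0,"dz":2,"roll":0,"jaw":0.9},{"dx":0,"dy":0,"dz":2,"roll":0,"jaw":0.9},{"dx":0,"dy":0,"dz":0,"roll":0,"jaw":0.9}])

```text
time_s: 33.78
ee_pos: [0.606, 0.1339, 0.1652]
eef_rot: [3.141, 0.002, -3.119]
force: [-0.1, -0.5, -0.6]
grip_width: 0.0137
grip_force: 50.0
```

send_rows(rows=[{"dx":0,"dy":0,"dz":2,"roll":0,"jaw":0.9},{"dx":0,"dy":0,"dz":2,"roll":0,"jaw":0.9},{"dx":0,"dy":0,"dz":2,"roll":0,"jaw":0.9},{"dx":0,"dy":0,"dz":0,"roll":0,"jaw":0.9}])

```text
time_s: 34.12
ee_pos: [0.6055, 0.1337, 0.1593]
eef_rot: [-3.141, 0.001, -3.119]
force: [-3.7, -3.2, 3.1]
grip_width: 0.0135
grip_force: 50.0
```

send_rows(rows=[{"dx":0,"dy":0,"dz":2,"roll":0,"jaw":0.9},{"dx":0,"dy":0,"dz":2,"roll":0,"jaw":0.9},{"dx":0,"dy":0,"dz":2,"roll":0,"jaw":0.9},{"dx":0,"dy":0,"dz":2,"roll":0,"jaw":0.9},{"dx":0,"dy":0,"dz":2,"roll":0,"jaw":0.9},{"dx":0,"dy":0,"dz":1,"roll":0,"jaw":0.9},{"dx":0,"dy":0,"dz":0,"roll":0,"jaw":0.9}])

```text
time_s: 34.7
ee_pos: [0.6056, 0.1337, 0.1495]
eef_rot: [-3.141, 0.001, -3.119]
force: [-8.8, -5.2, 15.7]
grip_width: 0.0139
grip_force: 50.0
```

send_rows(rows=[{"dx":0.7,"dy":-0.3,"dz":0.5,"roll":0,"jaw":0.9},{"dx":0,"dy":0,"dz":0,"roll":4,"jaw":0.9},{"dx":0,"dy":0,"dz":0,"roll":7,"jaw":0.9},{"dx":0,"dy":0,"dz":0,"roll":7,"jaw":0.9},{"dx":0,"dy":0,"dz":0,"roll":7,"jaw":0.9},{"dx":0,"dy":0,"dz":0,"roll":7,"jaw":0.9},{"dx":0,"dy":0,"dz":0,"roll":7,"jaw":0.9},{"dx":0,"dy":0,"dz":0,"roll":0,"jaw":0.9}])

```text
time_s: 35.37
ee_pos: [0.6053, 0.1342, 0.1484]
eef_rot: [3.14, 0.001, 2.476]
force: [-3.1, -0.5, 7.9]
grip_width: 0.0139
grip_force: 50.0
```

send_rows(rows=[{"dx":0,"dy":0,"dz":0,"roll":7,"jaw":0.9},{"dx":0,"dy":0,"dz":0,"roll":7,"jaw":0.9},{"dx":0,"dy":0,"dz":0,"roll":7,"jaw":0.9},{"dx":0,"dy":0,"dz":0,"roll":7,"jaw":0.9},{"dx":0,"dy":0,"dz":0,"roll":7,"jaw":0.9},{"dx":0,"dy":0,"dz":0,"roll":7,"jaw":0.9},{"dx":0,"dy":0,"dz":0,"roll":7,"jaw":0.9},{"dx":0,"dy":0,"dz":0,"roll":2,"jaw":0.9},{"dx":0,"dy":0,"dz":0,"roll":0,"jaw":0.9}])

```text
time_s: 36.12
ee_pos: [0.6058, 0.1341, 0.1487]
eef_rot: [3.138, -0.001, 1.591]
force: [0.2, 0.5, 9.0]
grip_width: 0.0138
grip_force: 50.0
```

send_rows(rows=[{"dx":0,"dy":0,"dz":-2,"roll":0,"jaw":0.9},{"dx":0,"dy":0,"dz":-2,"roll":0,"jaw":0.9},{"dx":0,"dy":0,"dz":-2,"roll":0,"jaw":0.9},{"dx":0,"dy":0,"dz":0,"roll":0,"jaw":0.3},{"dx":0,"dy":0,"dz":0,"roll":0,"jaw":0.1},{"dx":0,"dy":0,"dz":0,"roll":0,"jaw":-0.2},{"dx":0,"dy":0,"dz":-5,"roll":0,"jaw":-0.3},{"dx":0,"dy":0,"dz":-30,"roll":0,"jaw":-0.3},{"dx":0,"dy":0,"dz":-35,"roll":0,"jaw":-0.3},{"dx":0,"dy":0,"dz":-10,"roll":0,"jaw":0},{"dx":0,"dy":0,"dz":0,"roll":0,"jaw":1}])

```text
time_s: 37.03
ee_pos: [0.6058, 0.134, 0.2362]
eef_rot: [3.136, -0.001, 1.594]
force: [-0.2, -0.4, 0.4]
grip_width: 0.0435
grip_force: 0.0
```

```bash
python3 - <<'E'
from h import *
def barz(w,c):
    p=disc(w,c,.168,.2,.04); 
    if len(p)<8: return len(p)
    r=cv2.minAreaRect((p[:,:2]*1e3).astype(np.float32)); return np.median(p[:,2]),r
for n in("wrist","scene"):
    c=camera(n);w=cloud(c)
    if n=="scene": save(c,"s3")
    for k in(2,3): print(n,k,barz(w,H[k]))
go(.5644,-.1032,.2)
E
```

```text
wrist 2 (np.float64(0.18107293843497557), ((605.4240112304688, 134.078369140625), (13.648571014404297, 55.25849151611328), 1.1096711158752441))
wrist 3 (np.float64(0.18119770311675515), ((600.6121826171875, 254.5426025390625), (14.022248268127441, 55.98758316040039), 2.5142838954925537))
scene 2 (np.float64(0.17991322076050487), ((607.4749145507812, 134.99838256835938), (14.828643798828125, 57.28474807739258), 1.585041880607605))
scene 3 (np.float64(0.18020594241374993), ((603.2168579101562, 255.72572326660156), (15.392610549926758, 57.351261138916016), 2.132725954055786))
yaw 91.3 roll 0.00  shift now [-236.   -45.7   31.9]  shift after turn [-236.   -45.7   31.9] j6 0.14 t 37.1
```

View pics/s3.png

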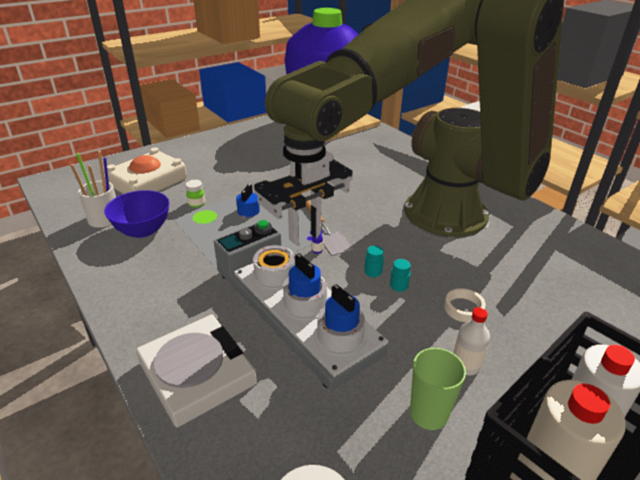

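The view shows both caps seated at (305,282) and (342,312), with no purple pot on the bench. Next is the button.

send_rows(rows=[{"dx":-20,"dy":-3.9,"dz":0,"roll":0,"jaw":1},{"dx":-34,"dy":-6.6,"dz":0,"roll":0,"jaw":1},{"dx":-34,"dy":-6.6,"dz":0,"roll":0,"jaw":1},{"dx":-34,"dy":-6.6,"dz":0,"roll":0,"jaw":1},{"dx":-34,"dy":-6.6,"dz":0,"roll":0,"jaw":1},{"dx":-34,"dy":-6.6,"dz":0,"roll":0,"jaw":1},{"dx":-28,"dy":-5.4,"dz":10,"roll":0,"jaw":1},{"dx":-18,"dy":-3.4,"dz":22,"roll":0,"jaw":1},{"dx":0,"dy":0,"dz":0,"roll":0,"jaw":1},{"dx":0,"dy":0,"dz":0,"roll":0,"jaw":1}])

```text
time_s: 37.97
ee_pos: [0.5636, -0.1034, 0.1984]
eef_rot: [-3.137, -0.001, 1.592]
force: [0.2, 1.0, -0.2]
grip_width: 0.0003
grip_force: 0.0
```

```bash
python3 - <<'E'
from h import *
o=get_obs();print(o["ee_pos"],o["grip_width"])
c=camera("wrist");w=cloud(c);f=c["frame"].astype(int)
g=(f[...,1]>f[...,0]*1.5)&(f[...,1]>f[...,2]*1.2)&(w[...,2]>.122)&(w[...,2]<.135)&(np.hypot(w[...,0]-.564,w[...,1]+.103)<.03)
q=w[g]; print(len(q),(q.min(0)+q.max(0))/2,np.ptp(q,0),np.median(q[:,2])) if len(q) else 0
go(.5644,-.1032,.128)
E
```

```text
[ 0.56358967 -0.10339599  0.19844924] 0.00027029382303663424
971 [ 0.56493318 -0.10497377  0.12456559] [0.02657264 0.02662647 0.0049479 ] 0.12510253027766452
yaw 91.3 roll 0.00  shift now [-0.5  0.2 71.8]  shift after turn [-0.5  0.2 71.8] j6 -0.27 t 38.0
```

send_rows(rows=[{"dx":-0.5,"dy":0,"dz":30,"roll":0,"jaw":1},{"dx":0,"dy":0,"dz":30,"roll":0,"jaw":1},{"dx":0,"dy":0,"dz":9,"roll":0,"jaw":1},{"dx":0,"dy":0,"dz":2,"roll":0,"jaw":1},{"dx":0,"dy":0,"dz":2,"roll":0,"jaw":1},{"dx":0,"dy":0,"dz":2,"roll":0,"jaw":1},{"dx":0,"dy":0,"dz":1.5,"roll":0,"jaw":1},{"dx":0,"dy":0,"dz":0.5,"roll":0,"jaw":1},{"dx":0,"dy":0,"dz":0,"roll":0,"jaw":1},{"dx":0,"dy":0,"dz":0,"roll":0,"jaw":1}])

```text
time_s: 38.85
ee_pos: [0.565, -0.1037, 0.1244]
eef_rot: [3.14, 0.0, 1.594]
force: [2.4, 1.3, 2.6]
grip_width: 0.0001
grip_force: 1.2
```

send_rows(rows=[{"dx":0,"dy":0,"dz":1.5,"roll":0,"jaw":1},{"dx":0,"dy":0,"dz":1.5,"roll":0,"jaw":1},{"dx":0,"dy":0,"dz":1.5,"roll":0,"jaw":1},{"dx":0,"dy":0,"dz":0.5,"roll":0,"jaw":1},{"dx":0,"dy":0,"dz":0,"roll":0,"jaw":1}])

```text
time_s: 39.27
ee_pos: [0.5651, -0.1037, 0.1201]
eef_rot: [3.14, 0.0, 1.594]
force: [-1.4, 1.9, 15.4]
grip_width: 0.0004
grip_force: 7.6
```

Bottomed out (over 5 N), so the button is pressed. Retract.

send_rows(rows=[{"dx":0,"dy":0,"dz":-5,"roll":0,"jaw":1},{"dx":0,"dy":0,"dz":-25,"roll":0,"jaw":1},{"dx":0,"dy":0,"dz":-35,"roll":0,"jaw":1},{"dx":0,"dy":0,"dz":-35,"roll":0,"jaw":1},{"dx":0,"dy":0,"dz":-15,"roll":0,"jaw":1},{"dx":0,"dy":0,"dz":0,"roll":0,"jaw":1},{"dx":0,"dy":0,"dz":0,"roll":0,"jaw":1},{"dx":0,"dy":0,"dz":0,"roll":0,"jaw":1}])

```text
time_s: 39.93
ee_pos: [0.5639, -0.1036, 0.2319]
eef_rot: [-3.139, -0.001, 1.594]
force: [-0.3, 0.8, -0.3]
grip_width: 0.0002
grip_force: 0.0
```

```bash
python3 - <<'E'
from h import *
o=get_obs();print(o["ee_pos"],o["force"])
c=camera("wrist");w=cloud(c);f=c["frame"].astype(int)
g=(f[...,1]>f[...,0]*1.5)&(f[...,1]>f[...,2]*1.2)&(w[...,2]>.112)&(w[...,2]<.135)&(np.hypot(w[...,0]-.564,w[...,1]+.103)<.02)
print(np.median(w[g][:,2]))
w=cloud(camera("scene"))
for k in(2,3):
    p=disc(w,H[k],.168,.2,.04);print(np.percentile(p[:,2],90))
print(hand_in())
E
```

```text
[ 0.5639358  -0.10361048  0.23187369] [-0.29402682  0.84947681 -0.29806019]
0.12512456656656323
0.1828032622273064
0.18291991541324246
the job is handed in; nothing more can be done
None
```

The two pots on the bench (lime and skin-coloured; no purple one found) are locked under caps in holders 3 and 2, the start button was pressed and is out again, and the job is handed in; no verdict came back.

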